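# Load the indexed beaker dryer

### The job

Put every rinsed beaker lying on the drain board upside down, fully down, on a peg of its own in the bench dryer, which can be loaded only at its open front: lift the red pull ring on the roof, turn the carousel to the next notch and let the ring drop home, beginning by moving the white beaker that stands in the open front under the hood before any other is loaded. Finish with all the beakers, the white one too, standing on pegs under the hood, the open front empty and the ring fully home in a notch; leave the other things on the bench where they are.

Things in the scene. Friction and masses are not known exactly. Their poses are not given: they have to be found in the camera images.
- dryer: bench dryer, fixed (place, yaw vary): grey base 340 x 340 x 20 mm. Origin: on the bench under the turntable's axis; -x is its open front, +x the blower box (to x = 230 mm). Clear roof from x = -60 to 170, y = -168 to 168 mm, upper face 146 mm above the bench, walls at the back and sides; open from above in front of it. On the roof round the axis: notched collar, radius 55 mm, top at 156 mm
- turntable (a joint): turntable angle, rad, counter-clockwise positive from above, 0 at the start, no end stops; turns easily either way (drag about 0.1 N m, more when fast) once the pin is out. 304 mm across, top face 37 mm above the bench, five pegs every 72 degrees on a circle of 120 mm radius. Locks at each multiple of 72 degrees (1.2566 rad), with one peg in the open front and four under the hood. Play in a notch 0.04 rad
- index_ring (a joint): lift of the red pull ring, m: 0 fully home (pin in a notch), 0.014 at its stop. A spring pulls it down (about 6 N at the start, 11 N at the top). The pin is out of the notches above 0.009; let go between notches, the ring stays up about 0.008 until turned on to a notch, where it drops
- ring_grip (a point): centre of the upper bar of the red pull ring, on the turntable's axis, 207 mm above the bench when home. Bar 50 mm long (its x axis), 12 mm thick, 12 mm tall, 20 mm of free space below it. The ring lifts straight up and turns with the turntable; pointer arm with the pin reaches 52 mm out on +x, 35 mm below the bar. To index: pinch the bar across its thickness, lift, turn 72 degrees, lower, let go
- load_spot (a point): fixed point in the dryer's open front, 120 mm from the axis, at turntable height (37 mm): where a peg stands for loading
- peg0 (a point): foot of blue peg 0 on the turntable's top face (moves with it); the peg is 68 mm tall, 34 mm thick, tapering above 50 mm to 16 mm near the top. A seated beaker stands mouth down over it, rim on the turntable
- peg1 (a point): foot of blue peg 1 on the turntable's top face (moves with it); the peg is 68 mm tall, 34 mm thick, tapering above 50 mm to 16 mm near the top. A seated beaker stands mouth down over it, rim on the turntable
- peg2 (a point): foot of blue peg 2 on the turntable's top face (moves with it); the peg is 68 mm tall, 34 mm thick, tapering above 50 mm to 16 mm near the top. A seated beaker stands mouth down over it, rim on the turntable
- peg3 (a point): foot of blue peg 3 on the turntable's top face (moves with it); the peg is 68 mm tall, 34 mm thick, tapering above 50 mm to 16 mm near the top. A seated beaker stands mouth down over it, rim on the turntable
- peg4 (a point): foot of blue peg 4 on the turntable's top face (moves with it); the peg is 68 mm tall, 34 mm thick, tapering above 50 mm to 16 mm near the top. A seated beaker stands mouth down over it, rim on the turntable
- board: fixed white drain board (place, yaw vary), sloping 30 degrees down towards its own +x, on a tray 170 x 440 mm. Origin: on the bench under its middle. Ribs 9 mm high run down the slope every 48 mm; 20 mm lip along the lower edge (x = 70 mm, 30 mm above the bench), 18 mm at the sides; upper edge 100 mm above the bench. Rinsed beakers lie between ribs, 144 mm apart, mouth down the slope against the lip
- beaker1_mid (a point): orange plastic beaker, a straight round cup 54 mm across and 85 mm tall, wall 2.5 mm, floor 4 mm, 90 g, open at one end. The point is at its centre, half-way up on its axis; its z axis points from the closed bottom to the open mouth (may be absent)
- beaker2_mid (a point): yellow plastic beaker, a straight round cup 54 mm across and 85 mm tall, wall 2.5 mm, floor 4 mm, 90 g, open at one end. The point is at its centre, half-way up on its axis; its z axis points from the closed bottom to the open mouth (may be absent)
- beaker3_mid (a point): green plastic beaker, a straight round cup 54 mm across and 85 mm tall, wall 2.5 mm, floor 4 mm, 90 g, open at one end. The point is at its centre, half-way up on its axis; its z axis points from the closed bottom to the open mouth (may be absent)
- dry_beaker_mid (a point): white plastic beaker, a straight round cup 54 mm across and 85 mm tall, wall 2.5 mm, floor 4 mm, 90 g, open at one end. The point is at its centre, half-way up on its axis; its z axis points from the closed bottom to the open mouth. At the start it stands mouth down on the peg in the open front
- reagent_a: amber bottle, 48 mm across, 90 mm tall, not part of the job; origin under it
- reagent_b: small white bottle, 44 mm across, 75 mm tall, not part of the job; origin under it
- microplate: flat well plate 128 x 86 x 15 mm, not part of the job; origin under it
- tip_box: blue tip box 120 x 85 x 58 mm, not part of the job; origin under it
- pipette: grey hand pipette lying flat, 235 mm long, not part of the job; origin under its handle
- timer: white bench timer 70 x 60 x 22 mm, not part of the job; origin under it

How it is judged:
By the outcome, as a careful person would: the job done as asked, in the order asked, and still so for the second after the job is handed in, with the robot touching nothing.
Of beaker1, beaker2, beaker3 only 2 to 3 are there at a start; the rules pass over those that are not, and their reading is None.
At some moment in a run one of beaker1, beaker2, beaker3 may be knocked a few centimetres aside while the robot is not near it.
It also fails if it takes over 210 s, if anything falls off the work surface, if the arm or the gripper's body presses on something with over 40 N, if the wrist force passes 120 N, or if a joint passes its speed limit or range.

### The arm

A 6-joint arm with a two-finger parallel gripper is mounted at the origin on the work surface. World frame = base frame: x ahead of the robot, y to its left, z up, the work surface at z = 0. Lengths are in m, angles in rad, forces in N, time in s.
With the tool pointing down it reaches from about 0.35 to 0.85 m from the base axis. Payload 8.1 kg.
Tool frame: the origin (TCP) lies between the finger pads; the fingertips stand 11 mm ahead of it and the grasp point (between the pads) lies 8 mm behind it (tips_ahead is the z of the fingertips in the tool frame, in m); z points along the fingers, y is the line along which they close (so a half turn about z gives the same grasp; the last joint's range is limited). The gripper opens to 93 mm and grips with 3 to 60 N. Pads are 15 mm wide; open, the fingers measure 128 mm over their backs; the gripper's body (75 mm by 188 mm) begins 65 mm behind the grasp point.
Start: joints at [-1.21, 0.13, 1.488, -0, 1.523, -0.085], TCP at [0.259, -0.541, 0.23] pointing down, gripper open.
Joint ranges: [-2.96, 2.96], [-0.89, 2.26], [0.02, 2.5], [-1.34, 4.48], [0, 2.73], [-2.66, 2.66]. Speed limits (rad/s): [2.39, 2.39, 2.79, 3.14, 3.14, 3.14].

### API

Orientations are given as a rotation vector (axis times angle).
In Python, from plant import read_state, read_camera, close_job, tips_ahead gives the robot as it stands. The module is installed in compiled form; this text tells all that it offers.
- The arm moves only by the tool move_arm, never from a script. Its argument "plan" is a list of rows, each a list of 7 numbers: the turn, a rotation vector about the tool's x, y, z in units of 6 degrees (1.0 is 6 degrees), then the shift along the tool's x, y, z in units of 25 mm (1.0 is 25 mm), then the finger opening in mm, from 0 to 93. A call has exactly 10 rows; each row shifts and turns the commanded pose from where the row before left it, along the tool's axes as they then stand; what a row does not reach is not made up. A row lasts 1/10 s, in which the tool goes at most 50 mm and 8.59 degrees, less where a joint would pass 70% of its speed; a pose out of reach is approached as far as the arm can. A call is refused whole if a number of a shift passes 1 or a number of a turn 1, either way. A call with a gripper value outside its range is refused whole. The fingers move at their own pace and stop on an object; "force" is the grip in N (left out, the last holds). Time passes only in rows, so rows that do not move let the fingers close, or fill a call up. It gives the time, the measured TCP pose, the force, the opening and the grip force at its end, in the units of the state.
- read_state(): the state, without advancing time (a new reading comes with each control period).
- read_camera(name): name is "scene" or "side" or "wrist"; returns a dict with "frame" (480x640x3 uint8, red, green, blue), "z_map" (480x640 float32, m along the optical axis (not along the pixel's ray), 0 where there is no reading), "fx", "fy", "cx", "cy" (pixels), "rvec" (rotation vector, rad) and "tvec" (3), from world to camera coordinates, as OpenCV has them. Camera axes: x right, y down, z forward; pixel columns grow to the right and rows downward; lengths in m; the calibration is good to about 2 mm. A picture is of the moment at which its call begins.
- close_job(): hands the job in; it is judged then, once.
The state is a dict: "t": time; "q": joint angles; "dq": joint speeds; "joint_torque": joint torques, N m; "tool_pos": TCP position; "orientation": TCP orientation; "force": force on the tool from outside, world axes, zero at the start; "wrist_torque": the same for the moment, N m; "opening": finger opening in m; "gripper_force": force on a finger pad.
Only numpy, scipy, OpenCV 4.12 (cv2) and the standard library are available. Lean on these libraries where they do the work, as an engineer would, in place of code of your own. Each camera call takes 0.05 s, during which the arm holds its last target. There are 200 camera calls.

## Working session

There is one attempt and no reset: what is moved stays moved. The work goes in short steps, Python scripts to look and compute and a tool call to move; the robot and the scene stay as the last step left them, time stands still between calls to the robot, and variables do not carry over. Pictures are saved under pics/ and viewed, at most 14 in all, crops included, and the job is handed in when it is done.

Besides the shell and the picture viewer there is one more tool, called after "Call:" as a command line: name --pt "numbers of a row" for each row, then --argument value for the rest. move_arm: Moves the arm, as the interface text tells. Its arguments: {"type":"object","properties":{"plan":{"type":"array","items":{"type":"array","items":{"type":"number"}}},"force":{"type":"number"}},"required":["plan"]}

```bash
mkdir -p pics; cat > h.py <<'E'
import numpy as np, cv2
from plant import read_state, read_camera, tips_ahead
def pts(c):
    R=cv2.Rodrigues(np.array(c["rvec"],float))[0]; t=np.array(c["tvec"],float).ravel()
    z=c["z_map"]; v,u=np.mgrid[:480,:640]
    P=np.stack([(u-c["cx"])/c["fx"]*z,(v-c["cy"])/c["fy"]*z,z],-1)
    return (P-t)@R
def ray(c,u,v,h):
    R=cv2.Rodrigues(np.array(c["rvec"],float))[0]; t=np.array(c["tvec"],float).ravel()
    o=-R.T@t; d=R.T@np.array([(u-c["cx"])/c["fx"],(v-c["cy"])/c["fy"],1]); return o+d*(h-o[2])/d[2]
def save(c,n): cv2.imwrite(f"pics/{n}.png",c["frame"][:,:,::-1])
E
python3 - <<'E'
from h import *
for n in ("scene","side"):
    c=read_camera(n); save(c,n+"0"); np.savez(n+"0.npz",**c)
    R=cv2.Rodrigues(np.array(c["rvec"],float))[0]; print(n,-R.T@np.array(c["tvec"]).ravel(),R[2])
print(read_state(),tips_ahead)
E
```

```text
scene [ 1.34516075 -0.82864491  1.30097049] [-0.50540336  0.48722311 -0.71216647]
side [0.28454655 0.83411524 0.8787696 ] [ 0.22747094 -0.74971829 -0.62143339]
{'t': 0.1, 'q': array([-1.21038803e+00,  1.31091075e-01,  1.48914850e+00, -1.56018133e-05,
        1.52302166e+00, -8.54140040e-02]), 'dq': array([ 7.50707476e-06, -2.21712392e-03, -1.13791866e-03,  2.49056359e-04,
       -1.53174698e-03, -8.72892622e-04]), 'joint_torque': array([ 1.11403591e-03, -5.61341786e+01, -4.93093228e+01,  7.70187518e-02,
        2.92111246e-02, -3.68557255e-05]), 'tool_pos': array([ 0.25855213, -0.54088529,  0.22870111]), 'orientation': array([-3.06225328e+00, -6.94147109e-01,  3.83291733e-04]), 'force': array([ 0.58663334, -0.25237277, -0.10891487]), 'wrist_torque': array([ 0.06130748, -0.05033846,  0.03109983]), 'gripper_force': 0.0, 'opening': 0.09318534246630839} 0.011
```

View pics/scene0.png

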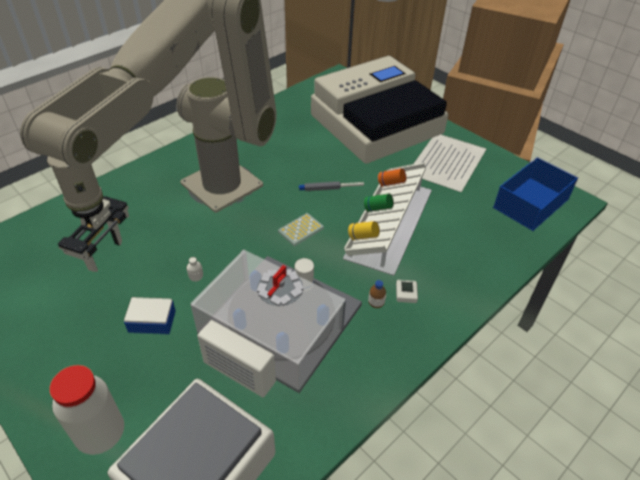

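View pics/side0.png

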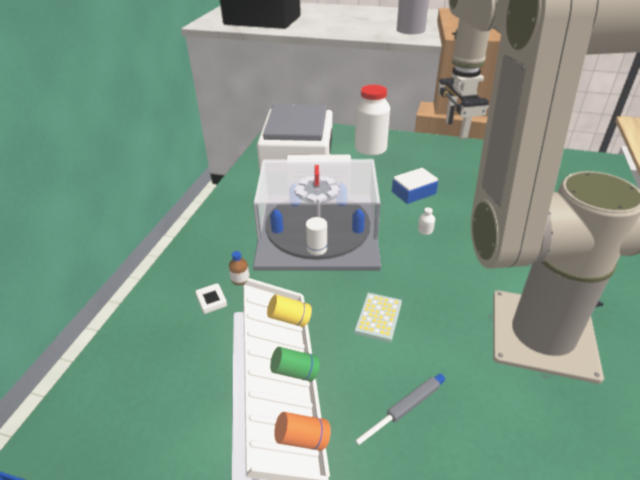

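The scene view shows the ring at (278,278), white beaker at (304,268) and orange, green and yellow beakers at (392,177), (378,203), (364,231). The side view shows white at (317,235) and the three beakers at (302,431), (295,363), (290,310).

```bash
cat >> h.py <<'E'
HUE={"orange":(4,14),"yellow":(20,32),"green":(45,75)}
def beakers(c,z0=0.03):
    P=pts(c); hsv=cv2.cvtColor(c["frame"],cv2.COLOR_RGB2HSV); out={}
    for k,(a,b) in HUE.items():
        m=((hsv[...,0]>=a)&(hsv[...,0]<=b)&(hsv[...,1]>150)&(hsv[...,2]>60)&(c["z_map"]>0)&(P[...,2]>z0)&(P[...,2]<.3)&(P[...,0]<1.0)&(P[...,0]>.2)).astype(np.uint8)
        n,l,s,_=cv2.connectedComponentsWithStats(m)
        if n<2: continue
        i=1+np.argmax(s[1:,4]); 
        if s[i,4]<60: continue
        out[k]=P[l==i]
    return out
E
python3 - <<'E'
from h import *
for n in ("scene","side"):
    c=dict(np.load(n+"0.npz")); P=pts(c); 
    for k,q in beakers(c).items():
        # top line: normal free PCA of xy
        m=q.mean(0); w,v=np.linalg.eigh(np.cov((q-m).T))
        print(n,k,len(q),m.round(4),"min",np.percentile(q,2,0).round(3),"max",np.percentile(q,98,0).round(3),"long",v[:,2].round(3),w[2]**.5)
    hsv=cv2.cvtColor(c["frame"],cv2.COLOR_RGB2HSV)
    m=((hsv[...,0]<5)|(hsv[...,0]>174))&(hsv[...,1]>150)&(P[...,2]>.15)&(P[...,2]<.24)&(P[...,0]<.9)
    q=P[m]; t=q[q[:,2]>.195]; print(n,"ring",len(q),len(t),t.mean(0).round(4),np.percentile(t,[2,98],0).round(3))
    tt=t-t.mean(0); print(np.linalg.svd(tt[:,:2],full_matrices=False)[2][0])
    # white board: z>.02 ; print extreme; bottle etc.
    wm=(hsv[...,1]<60)&(hsv[...,2]>140)
    b=[P[y,x].round(3) for x,y in ([(317,222),(317,228),(310,240)] if n=="side" else [(304,262),(304,266)])]; print(b)
c=dict(np.load("side0.npz"));P=pts(c)
for x,y in [(257,265),(379,265),(246,285),(234,470),(326,470),(300,290),(248,470),(257,170),(378,170),(316,168)]: print((x,y),P[y,x].round(3),ray(c,x,y,0.02)[:2].round(3))
E
```

```text
scene orange 318 [0.4562 0.3984 0.0911] min [0.412 0.375 0.061] max [0.492 0.434 0.115] long [-0.809 -0.434 -0.397] 0.02672507561061448
scene yellow 339 [0.5749 0.138  0.0951] min [0.534 0.115 0.07 ] max [0.605 0.172 0.118] long [-0.795 -0.521 -0.311] 0.021737067342369427
scene green 302 [0.512  0.2654 0.0918] min [0.464 0.241 0.064] max [0.546 0.302 0.116] long [-0.823 -0.422 -0.38 ] 0.026301596263812732
scene ring 1558 1461 [ 0.5584 -0.7468  0.2244] [[ 0.511 -0.819  0.21 ]
 [ 0.609 -0.231  0.23 ]]
[-0.09473561 -0.99550247]
[array([ 0.563, -0.111,  0.123]), array([ 0.575, -0.122,  0.124])]
side orange 845 [0.4422 0.419  0.0971] min [0.418 0.393 0.073] max [0.468 0.441 0.117] long [-0.79  -0.301 -0.535] 0.018249864908768877
side ring 274 271 [ 0.5507 -0.7295  0.2242] [[ 0.511 -0.813  0.211]
 [ 0.603 -0.218  0.23 ]]
[0.09652464 0.9953306 ]
[array([ 0.57 , -0.122,  0.126]), array([ 0.565, -0.104,  0.121]), array([ 0.583, -0.099,  0.082])]
(257, 265) [ 0.712 -0.033  0.022] [ 0.713 -0.035]
(379, 265) [ 0.401 -0.119  0.018] [ 0.401 -0.117]
(246, 285) [0.673 0.116 0.1  ] [0.712 0.043]
(234, 470) [0.558 0.477 0.007] [0.554 0.483]
(326, 470) [0.393 0.451 0.045] [0.396 0.439]
(300, 290) [0.58  0.009 0.003] [0.575 0.025]
(248, 470) [0.506 0.511 0.103] [0.529 0.476]
(257, 170) [ 0.908 -0.526 -0.002] [ 0.892 -0.492]
(378, 170) [ 0.494 -0.623  0.002] [ 0.49  -0.593]
(316, 168) [ 0.605 -0.241  0.214] [ 0.699 -0.554]
```

Call:
move_arm --pt "0 0 0 0.8 -0.2 -0.6 93" --pt "0 0 0 0.8 -0.2 -0.6 93" --pt "0 0 0 0.8 -0.2 -0.6 93" --pt "0 0 0 0.8 -0.2 -0.6 93" --pt "0 0 0 0.8 -0.2 0 93" --pt "0 0 0 0.8 -0.2 0 93" --pt "0 0 0 0.8 -0.2 0 93" --pt "0 0 0 0.8 -0.2 0 93" --pt "0 0 0 0.8 -0.2 0 93" --pt "0 0 0 0.8 -0.2 0 93"

```text
t: 1.1
tool_pos: [0.4181, -0.4092, 0.2891]
orientation: [-3.063, -0.694, 0.001]
force: [0.5, -0.2, 0.7]
opening: 0.0934
gripper_force: 0.0
```

```bash
cat >> h.py <<'E'
from scipy.spatial.transform import Rotation as Ro
def fk():
    s=read_state(); return np.array(s["tool_pos"]),Ro.from_rotvec(s["orientation"])
def delta(p,R,tgt,Rt=None,lab=""):
    """shift (units, in tool axes at p,R) and turn (units)"""
    d=R.inv().apply(np.array(tgt)-p)/.025
    r=np.zeros(3) if Rt is None else (R.inv()*Rt).as_rotvec(True)/6
    print(lab,"shift",d.round(2),"turn",r.round(2))
def fitcyl(q,a):
    """circle fit (r 27) across axis a, ends along it"""
    from scipy.optimize import least_squares
    e1=np.cross(a,[0,0,1]);e1/=np.linalg.norm(e1);e2=np.cross(e1,a)
    u,v,w=q@e1,q@e2,q@a
    f=lambda x:np.hypot(u-x[0],v-x[1])-.027
    r=least_squares(f,[u.mean(),v.max()-.03*np.sign(e2[2]) if e2[2]>0 else v.min()+.03],loss="soft_l1",f_scale=.002)
    lo,hi=np.percentile(w,[1.5,98.5]); return r.x[0]*e1+r.x[1]*e2+a*(lo+hi)/2,lo-(lo+hi)/2,np.abs(r.fun).mean()
E
python3 - <<'E'
from h import *
d=np.array([-.909,-.415,0]); 
P=pts(dict(np.load("scene0.npz")))
for n in ("scene","side"):
    c=dict(np.load(n+"0.npz")); P=pts(c); hsv=cv2.cvtColor(c["frame"],cv2.COLOR_RGB2HSV)
    a=d*np.cos(np.pi/6)-np.array([0,0,.5])
    for k,q in beakers(c).items(): 
        m,h,e=fitcyl(q,a); print(n,k,m.round(4),h.round(4),e.round(4))
    if n=="side":
        for x,y in [(295,363),(290,310),(302,431)]: print(hsv[y,x],P[y,x].round(3))
    m=((hsv[...,0]<5)|(hsv[...,0]>174))&(hsv[...,1]>120)&(P[...,1]>-.32)&(P[...,1]<-.15)&(P[...,2]>.15)&(P[...,2]<.24)&(abs(P[...,0]-.6)<.1)
    q=P[m]; t=q[q[:,2]>.203]; print("ring",len(q),len(t),t.mean(0).round(4),np.percentile(t,[2,98],0).round(3).tolist())
    v=np.linalg.svd((t-t.mean(0))[:,:2],full_matrices=False)[2][0]; print(np.degrees(np.arctan2(v[1],v[0])))
print(fk()[0],fk()[1].as_matrix().round(3).tolist())
E
```

```text
scene orange [0.4496 0.412  0.0752] -0.0431 0.0047
scene yellow [0.5703 0.1508 0.0802] -0.033 0.0045
scene green [0.5052 0.2797 0.0757] -0.0422 0.0045
ring 215 90 [ 0.6054 -0.2374  0.2117] [[0.594, -0.26, 0.204], [0.614, -0.215, 0.218]]
-75.00893581954463
side orange [0.4565 0.4118 0.0801] -0.031 0.001
[ 65 117 190] [0.498 0.292 0.099]
[ 28 137 246] [0.553 0.158 0.093]
[ 13 154 244] [0.443 0.422 0.099]
ring 59 38 [ 0.6007 -0.2281  0.2135] [[0.593, -0.254, 0.205], [0.609, -0.211, 0.217]]
107.6817684537276
[ 0.41806647 -0.40922628  0.28907197] [[0.902, 0.431, -0.001], [0.431, -0.902, 0.001], [-0.0, -0.001, -1.0]]
```

Call:
move_arm --pt "0 0 0 0.96 -0.3 0 93" --pt "0 0 0 0.96 -0.3 0 93" --pt "0 0 0 0.96 -0.3 0 93" --pt "0 0 0 0.96 -0.3 0 93" --pt "0 0 0 0.96 -0.3 0 93" --pt "0 0 0 0.96 -0.3 0 93" --pt "0 0 0 0.96 -0.3 0 93" --pt "0 0 0 0.96 -0.3 0 93" --pt "0 0 0 0.96 -0.3 0 93" --pt "0 0 0 0.96 -0.25 0 93"

```text
t: 2.1
tool_pos: [0.6029, -0.239, 0.289]
orientation: [-3.063, -0.694, 0.001]
force: [0.2, 0.4, 0.8]
opening: 0.0929
gripper_force: 0.0
```

Call:
move_arm --pt "0 0 -1 0 0 0 60" --pt "0 0 -1 0 0 0 60" --pt "0 0 -1 0 0 0 60" --pt "0 0 -1 0 0 0 60" --pt "0 0 -1 0 0 0 60" --pt "0 0 -1 0 0 0 60" --pt "0 0 -1 0 0 0 60" --pt "0 0 -1 0 0 0 60" --pt "0 0 -1 0 0 0 60" --pt "0 0 -1 0 0 0 60"

```text
t: 3.1
tool_pos: [0.6021, -0.2399, 0.2889]
orientation: [-2.301, -2.138, 0.001]
force: [0.2, 0.3, -0.4]
opening: 0.06
gripper_force: 0.0
```

Call:
move_arm --pt "0 0 -1 0 0 0 60" --pt "0 0 -1 0 0 0 60" --pt "0 0 -1 0 0 0 60" --pt "0 0 -0.25 0 0 0 60" --pt "0 0 0 0 0 0 60" --pt "0 0 0 0 0 0 60" --pt "0 0 0 0 0 0 60" --pt "0 0 0 0 0 0 60" --pt "0 0 0 0 0 0 60" --pt "0 0 0 0 0 0 60"

```text
t: 4.1
tool_pos: [0.6024, -0.24, 0.2897]
orientation: [1.912, 2.493, -0.0]
force: [-0.0, -0.3, -0.5]
opening: 0.0598
gripper_force: 0.0
```

```bash
python3 - <<'E'
from h import *
c=read_camera("wrist"); save(c,"w1"); P=pts(c); hsv=cv2.cvtColor(c["frame"],cv2.COLOR_RGB2HSV)
m=((hsv[...,0]<5)|(hsv[...,0]>174))&(hsv[...,1]>120)&(c["z_map"]>0)
q=P[m]; print(len(q),np.percentile(q,[2,50,98],0).round(4).tolist())
t=q[abs(q[:,2]-.213)<.004]; print(len(t)); 
if len(t)>20:
    r=cv2.minAreaRect((t[:,:2]*1e3).astype(np.float32)); print(r,t.mean(0))
s=read_state(); print(s["q"].round(3)); p,R=fk(); print(p,R.as_matrix().round(3).tolist())
E
```

```text
1763 [[0.592, -0.2827, 0.1717], [0.6018, -0.2342, 0.2131], [0.6172, -0.2103, 0.2146]]
1419
((602.175537109375, -234.9839324951172), (10.749101638793945, 50.27268600463867), 14.855341911315918) [ 0.60163623 -0.2338118   0.21325503]
[-0.458  0.246  1.25  -0.     1.646 -0.72 ]
[ 0.60236848 -0.2399852   0.28964223] [[-0.259, 0.966, -0.0], [0.966, 0.259, -0.0], [-0.0, -0.0, -1.0]]
```

View pics/w1.png

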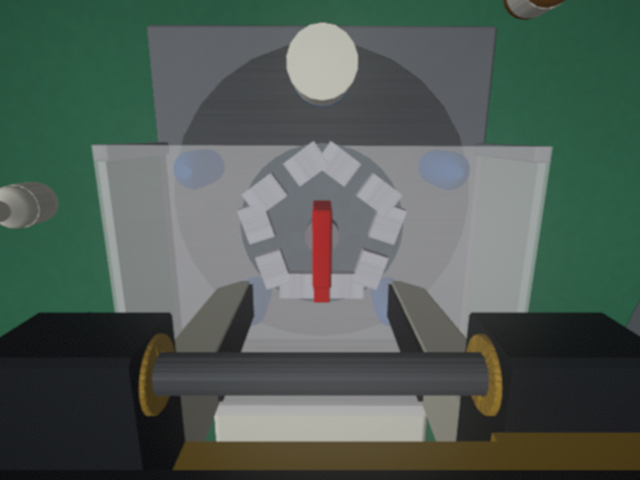

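The bar reads at (0.602,-0.236), along the dryer's x axis, which agrees with the axis I worked out from the base. I'll descend and pinch.

Call:
move_arm --pt "0 0 0 0.1 0 0.6 60" --pt "0 0 0 0 0 0.6 50" --pt "0 0 0 0 0 0.6 50" --pt "0 0 0 0 0 0.6 50" --pt "0 0 0 0 0 0.6 50" --pt "0 0 0 0 0 0.6 50" --pt "0 0 0 0 0 0 50" --pt "0 0 0 0 0 0 5" --pt "0 0 0 0 0 0 5" --pt "0 0 0 0 0 0 5" --force 40

```text
t: 5.15
tool_pos: [0.6023, -0.2379, 0.2009]
orientation: [1.91, 2.492, 0.001]
force: [-0.1, -0.6, -0.2]
opening: 0.0305
gripper_force: 0.0
```

Call:
move_arm --pt "0 0 0 0 0 0 5" --pt "0 0 0 0 0 0 5" --pt "0 0 0 0 0 0 5" --pt "0 0 0 0 0 0 5" --pt "0 0 0 0 0 0 5" --pt "0 0 0 0 0 0 5" --pt "0 0 0 0 0 0 5" --pt "0 0 0 0 0 0 5" --pt "0 0 0 0 0 0 5" --pt "0 0 0 0 0 0 5" --force 40

```text
t: 6.15
tool_pos: [0.6025, -0.2375, 0.2002]
orientation: [1.91, 2.492, 0.001]
force: [5.6, 0.8, 0.2]
opening: 0.0113
gripper_force: 40.0
```

Call:
move_arm --pt "0 0 0 0 0 -0.17 5" --pt "0 0 0 0 0 -0.17 5" --pt "0 0 0 0 0 -0.16 5" --pt "0 0 0 0 0 0 5" --pt "0 0 0 0 0 0 5" --pt "0 0 0 0 0 0 5" --pt "0 0 0 0 0 0 5" --pt "0 0 0 0 0 0 5" --pt "0 0 0 0 0 0 5" --pt "0 0 0 0 0 0 5"

```text
t: 7.15
tool_pos: [0.6023, -0.2374, 0.2105]
orientation: [1.911, 2.493, 0.001]
force: [10.8, -2.1, -8.5]
opening: 0.0116
gripper_force: 40.0
```

Call:
move_arm --pt "0 0 0 0 0.04 -0.06 5" --pt "0 0 0.5 0 0 0 5" --pt "0 0 0.5 0 0 0 5" --pt "0 0 0.5 0 0 0 5" --pt "0 0 0.5 0 0 0 5" --pt "0 0 0.5 0 0 0 5" --pt "0 0 0.5 0 0 0 5" --pt "0 0 0.5 0 0 0 5" --pt "0 0 0.5 0 0 0 5" --pt "0 0 0.5 0 0 0 5"

```text
t: 8.15
tool_pos: [0.6018, -0.2374, 0.2112]
orientation: [-2.441, -1.974, 0.003]
force: [4.2, -2.7, -9.4]
opening: 0.0116
gripper_force: 40.0
```

```bash
python3 - <<'E'
from h import *
s=read_state(); p,R=fk(); x=R.as_matrix()[:,0]; print(p,np.degrees(np.arctan2(x[1],x[0])),s["force"],s["wrist_torque"],s["opening"])
c=read_camera("scene"); save(c,"s1")
cv2.imwrite("pics/s1c.png",cv2.resize(c["frame"][220:400,180:380,::-1],None,fx=3,fy=3))
E
```

```text
[ 0.60184504 -0.23738358  0.21118349] 77.91453078919417 [ 4.20379978 -2.65825036 -9.35404539] [-0.45199508 -0.83843036  0.14427225] 0.011571102236989168
```

View pics/s1c.png

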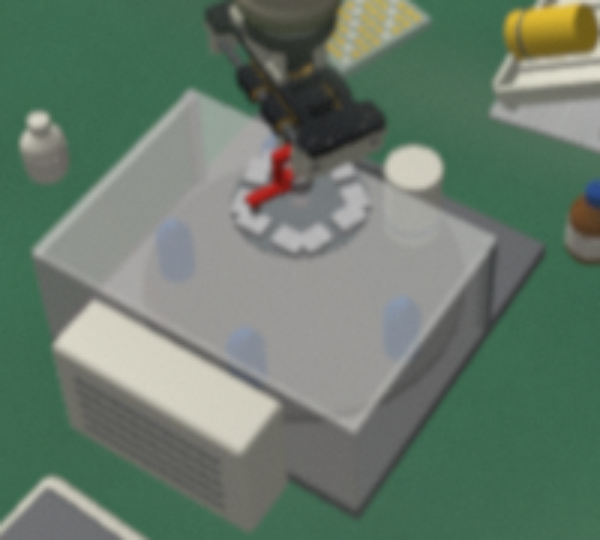

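The carousel turns with the ring: white at crop (413,190) is moving under the roof. I'll finish the 72°.

Call:
move_arm --pt "0 0 1 0 0 0 5" --pt "0 0 1 0 0 0 5" --pt "0 0 1 0 0 0 5" --pt "0 0 1 0 0 0 5" --pt "0 0 1 0 0 0 5" --pt "0 0 1 0 0 0 5" --pt "0 0 1 0 0 0 5" --pt "0 0 0.5 0 0 0 5" --pt "0 0 0 0 0 0 5" --pt "0 0 0 0 0 0 5"

```text
t: 9.2
tool_pos: [0.6012, -0.2369, 0.2115]
orientation: [-3.008, -0.895, 0.006]
force: [-1.2, -0.1, -9.7]
opening: 0.0115
gripper_force: 40.0
```

Call:
move_arm --pt "0 0 0 0 0 0.2 5" --pt "0 0 0 0 0 0.2 5" --pt "0 0 0 0 0 0.1 5" --pt "0 0 0 0 0 0.05 5" --pt "0 0 0 0 0 0 5" --pt "0 0 0 0 0 0 5" --pt "0 0 0 0 0 0 5" --pt "0 0 0 0 0 0 5" --pt "0 0 0 0 0 0 5" --pt "0 0 0 0 0 0 5"

```text
t: 10.2
tool_pos: [0.6014, -0.2369, 0.2002]
orientation: [-3.01, -0.894, 0.004]
force: [-9.1, 3.2, -3.4]
opening: 0.0118
gripper_force: 40.0
```

```bash
python3 - <<'E'
from h import *
s=read_state(); p,R=fk(); x=R.as_matrix()[:,0]; print(p,np.degrees(np.arctan2(x[1],x[0])),s["force"],s["wrist_torque"],s["opening"])
E
```

```text
[ 0.60141511 -0.23691481  0.20020539] 33.0932689128162 [-9.10637024  3.24633266 -3.41399388] [ 0.59711809  1.56601308 -0.08177783] 0.011842592174371233
```

Call:
move_arm --pt "0 0 0 0 0 0 50" --pt "0 0 0 0 0 0 50" --pt "0 0 0 0 0 0 50" --pt "0 0 0 0 0 0 50" --pt "0 0 0 0 0 0 50" --pt "0 0 0 0 0 0 50" --pt "0 0 0 0 0 -0.8 60" --pt "0 0 0 0 0 -0.8 70" --pt "0 0 0 0 0 -0.8 93" --pt "0 0 0 0 0 -0.8 93"

```text
t: 11.2
tool_pos: [0.6026, -0.2373, 0.2806]
orientation: [-3.012, -0.893, 0.0]
force: [-0.1, 0.6, -0.5]
opening: 0.077
gripper_force: 0.0
```

```bash
cat >> h.py <<'E'
D=np.array([-.909,-.415,0]); D/=np.linalg.norm(D); A=D*np.cos(np.pi/6)-np.array([0,0,.5])
LOAD=np.array([.5698,-.1235,.037]); AX=np.array([.602,-.238])
def pickR(th=45):
    # tool y horizontal = across; tool z = A turned th towards down
    b=np.radians(30+th); z=D*np.cos(b)-np.array([0,0,np.sin(b)])
    y=np.cross([0,0,1.],D); x=np.cross(y,z); return Ro.from_matrix(np.c_[x,y,z])
E
python3 - <<'E'
from h import *
c=read_camera("wrist"); P=pts(c); hsv=cv2.cvtColor(c["frame"],cv2.COLOR_RGB2HSV)
m=((hsv[...,0]<5)|(hsv[...,0]>174))&(hsv[...,1]>120)&(c["z_map"]>0)
q=P[m];t=q[(q[:,2]>.208)&(q[:,2]<.235)]; print("bar top",np.median(t[:,2]),cv2.minAreaRect((t[:,:2]*1e3).astype(np.float32)))
a=A
for n in ("scene","side"):
    c=read_camera(n); np.savez(n+"1.npz",**c); P=pts(c); hsv=cv2.cvtColor(c["frame"],cv2.COLOR_RGB2HSV)
    for k,(lo,hi) in HUE.items():
        m=((hsv[...,0]>=lo)&(hsv[...,0]<=hi)&(hsv[...,1]>80)&(hsv[...,2]>50)&(P[...,2]>.05)&(P[...,2]<.14)&(c["z_map"]>0)&(P[...,0]<.75)&(P[...,0]>.35)&(P[...,1]>0)&(P[...,1]<.5)).astype(np.uint8)
        m=cv2.erode(m,np.ones((3,3))); nn,l,s,_=cv2.connectedComponentsWithStats(m,connectivity=4); i=1+np.argmax(s[1:,4])
        v,u=np.nonzero(l==i); q=P[v,u]
        # silhouette centroid ray cut at z=.085
        M=cv2.minAreaRect(np.c_[u,v].astype(np.float32)); r=fitcyl(q,A)
        print(n,k,len(q),r[0].round(4),round(r[1],4),round(r[2],4),"ray",ray(c,*M[0],.08)[:2].round(4))
# board edge line from side: ribs/board surface plane check
for n in ("scene","side"):
    c=dict(np.load(n+"1.npz"));P=pts(c);hsv=cv2.cvtColor(c["frame"],cv2.COLOR_RGB2HSV)
    m=(hsv[...,1]<40)&(hsv[...,2]>150)&(P[...,2]>.02)&(P[...,2]<.11)&(P[...,1]>0.03)&(P[...,1]<.6)&(P[...,0]>.3)&(P[...,0]<.7)&(c["z_map"]>0)
    mm,l,s,_=cv2.connectedComponentsWithStats(m.astype(np.uint8)); i=1+np.argmax(s[1:,4]); q=P[l==i]
    r=cv2.minAreaRect((q[:,:2]*1e3).astype(np.float32)); w=np.linalg.svd(q-np.median(q,0),full_matrices=False)[2][2]
    print(n,len(q),r,"normal",w.round(3))
p,R=fk();print(p,R.as_matrix().round(3).tolist(),read_state()["q"].round(2))
E
```

```text
bar top 0.2134103804226052 ((602.2267456054688, -235.11984252929688), (49.98552703857422, 10.924798965454102), 32.42185974121094)
scene orange 287 [0.452  0.4138 0.0762] -0.0405 0.0047 ray [0.4485 0.4077]
scene yellow 365 [0.564  0.1487 0.077 ] -0.041 0.004 ray [0.5608 0.1433]
scene green 226 [0.5161 0.2848 0.0815] -0.0304 0.0044 ray [0.508  0.2831]
side orange 1163 [0.4587 0.4125 0.0811] -0.0317 0.0031 ray [0.4547 0.4124]
side yellow 651 [0.5722 0.1474 0.0814] -0.0316 0.0028 ray [0.5677 0.1463]
side green 555 [0.514  0.2796 0.0806] -0.0297 0.0011 ray [0.5035 0.279 ]
scene 1890 ((532.7197265625, 290.5209045410156), (137.81861877441406, 450.24481201171875), 22.778669357299805) normal [-0.436 -0.173  0.883]
side 10113 ((533.2030029296875, 287.96893310546875), (137.0614013671875, 445.83319091796875), 23.195451736450195) normal [ 0.419  0.18  -0.89 ]
[ 0.60355977 -0.23768812  0.28152605] [[0.838, 0.545, 0.003], [0.545, -0.838, -0.002], [0.002, 0.003, -1.0]] [-0.45  0.24  1.27  0.    1.63  0.54]
```

```bash
cat >> h.py <<'E'
D=np.array([-.9203,-.3912,0]); A=D*np.cos(np.pi/6)-np.array([0,0,.5])
Rz180=Ro.from_euler("z",180,degrees=True)
def pR(th=45): return pickR(th)*Rz180
def yaw(R): x=R.as_matrix()[:,0]; return np.degrees(np.arctan2(x[1],x[0]))
def go(G,Rt,back=0.,lab=""):
    p,R=fk(); T=np.array(G)+Rt.as_matrix()[:,2]*(.008-back)
    delta(p,R,T,Rt,lab); print("   yaw now",yaw(R).round(1),"->",yaw(Rt).round(1),"tilt z now",R.as_matrix()[:,2].round(3),"->",Rt.as_matrix()[:,2].round(3),"T",T.round(4),"p",p.round(4))
    return T
E
python3 - <<'E'
from h import *
G=[.564,.148,.077]
T=go(G,pR(),.1,"standoff")
p,R=fk()
# after z-turn of -170 deg about tool z, what tilt remains
R1=R*Ro.from_euler("z",-28.4*6,degrees=True); print((R1.inv()*pR()).as_rotvec(True)/6)
E
```

```text
standoff shift [  8.02 -13.64   4.6 ] turn [  3.73   0.36 -28.1 ]
   yaw now 33.0 -> -157.0 tilt z now [ 0.003 -0.002 -1.   ] -> [-0.238 -0.101 -0.966] T [0.5859 0.1573 0.1659] p [ 0.6036 -0.2377  0.2815]
[-0.03408578  2.52186862  0.06600989]
```

Call:
move_arm --pt "0 0 0 0.57 -0.97 0 93" --pt "0 0 0 0.57 -0.97 0 93" --pt "0 0 0 0.57 -0.97 0 93" --pt "0 0 0 0.57 -0.97 0 93" --pt "0 0 0 0.57 -0.97 0 93" --pt "0 0 0 0.57 -0.97 0 93" --pt "0 0 0 0.57 -0.97 0 93" --pt "0 0 0 0.57 -0.97 0 93" --pt "0 0 0 0.57 -0.97 0 93" --pt "0 0 0 0.57 -0.97 0 93"

```text
t: 12.35
tool_pos: [0.5891, 0.0448, 0.2778]
orientation: [-3.011, -0.893, 0.004]
force: [0.1, -0.7, 0.2]
opening: 0.0933
gripper_force: 0.0
```

Call:
move_arm --pt "0 0 0 0.57 -0.97 0 93" --pt "0 0 0 0.57 -0.97 0 93" --pt "0 0 0 0.57 -0.97 0 93" --pt "0 0 0 0.57 -0.97 0 93" --pt "0 0 -1 0 0 0 93" --pt "0 0 -1 0 0 0 93" --pt "0 0 -1 0 0 0 93" --pt "0 0 -1 0 0 0 93" --pt "0 0 -1 0 0 0 93" --pt "0 0 -1 0 0 0 93"

```text
t: 13.35
tool_pos: [0.5841, 0.156, 0.2777]
orientation: [-2.584, -1.785, 0.004]
force: [0.5, 0.4, -0.6]
opening: 0.0931
gripper_force: 0.0
```

Call:
move_arm --pt "0 0 -1 0 0 0 93" --pt "0 0 -1 0 0 0 93" --pt "0 0 -1 0 0 0 93" --pt "0 0 -1 0 0 0 93" --pt "0 0 -1 0 0 0 93" --pt "0 0 -1 0 0 0 93" --pt "0 0 -1 0 0 0 93" --pt "0 0 -1 0 0 0 93" --pt "0 0 -1 0 0 0 93" --pt "0 0 -1 0 0 0 93"

```text
t: 14.35
tool_pos: [0.5842, 0.1559, 0.2777]
orientation: [-1.344, -2.837, 0.002]
force: [-0.0, 0.4, 0.8]
opening: 0.0929
gripper_force: 0.0
```

Call:
move_arm --pt "0 0 -1 0 0 0 93" --pt "0 0 -1 0 0 0 93" --pt "0 0 -1 0 0 0 93" --pt "0 0 -1 0 0 0 93" --pt "0 0 -1 0 0 0 93" --pt "0 0 -1 0 0 0 93" --pt "0 0 -1 0 0 0 93" --pt "0 0 -1 0 0 0 93" --pt "0 0 -1 0 0 0 93" --pt "0 0 -1 0 0 0 93"

```text
t: 15.35
tool_pos: [0.5841, 0.1559, 0.2777]
orientation: [0.254, -3.129, 0.0]
force: [0.2, -0.1, 0.2]
opening: 0.093
gripper_force: 0.0
```

Call:
move_arm --pt "0 0 -1 0 0 0 93" --pt "0 0 -1 0 0 0 93" --pt "0 0 -0.4 0 0 0 93" --pt "0 0.84 0 0 0 0 93" --pt "0 0.84 0 0 0 0 93" --pt "0 0.84 0 0 0 0 93" --pt "0 0 0 0 0 0 93" --pt "0 0 0 0 0 0 93" --pt "0 0 0 0 0 0 93" --pt "0 0 0 0 0 0 93"

```text
t: 16.35
tool_pos: [0.5847, 0.1559, 0.2811]
orientation: [0.586, -2.825, 0.077]
force: [0.2, 0.5, 0.2]
opening: 0.0926
gripper_force: 0.0
```

```bash
python3 - <<'E'
from h import *
c=read_camera("wrist"); save(c,"w2"); P=pts(c); hsv=cv2.cvtColor(c["frame"],cv2.COLOR_RGB2HSV)
m=((hsv[...,0]>=20)&(hsv[...,0]<=32)&(hsv[...,1]>90)&(hsv[...,2]>60)&(c["z_map"]>0)&(abs(P[...,2]-.09)<.05)&(abs(P[...,0]-.56)<.1)&(abs(P[...,1]-.15)<.08)); q=P[m]; print(len(q),fitcyl(q,A))
print(read_state()["q"].round(2)); go([.564,.148,.077],pR(),.1)
E
```

```text
5442 (array([0.56149041, 0.14778855, 0.07506774]), np.float64(-0.041681686481512825), np.float64(0.002298058121807915))
[ 0.21  0.39  1.11 -0.05  1.89 -1.78]
 shift [-1.25  0.04  4.44] turn [-0.02  0.01  0.06]
   yaw now -156.6 -> -157.0 tilt z now [-0.237 -0.103 -0.966] -> [-0.238 -0.101 -0.966] T [0.5859 0.1573 0.1659] p [0.5847 0.1559 0.2812]
```

View pics/w2.png

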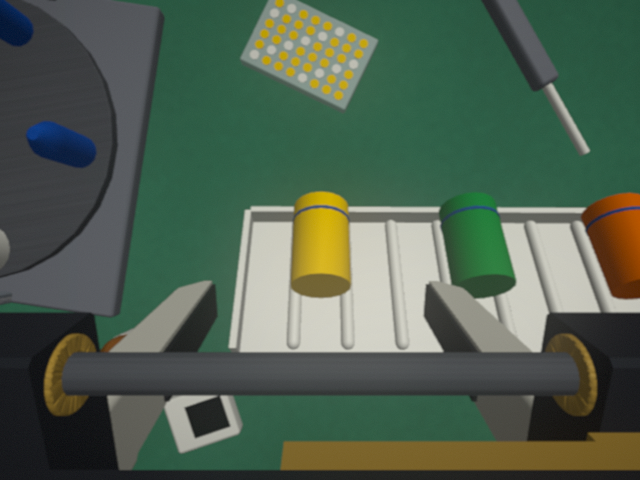

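Yellow sits at (321,245), centred between the fingers. Its fit gives (0.562,0.148,0.075) and a half-length of 41.7 mm, as expected. I'll descend.

Call:
move_arm --pt "0 0 0 -0.3 0.06 0.7 93" --pt "0 0 0 -0.3 0 0.7 93" --pt "0 0 0 -0.3 0 0.7 93" --pt "0 0 0 -0.32 0 0.7 93" --pt "0 0 0 0 0 0.7 93" --pt "0 0 0 0 0 0.7 93" --pt "0 0 0 0 0 0.6 93" --pt "0 0 0 0 0 0.6 93" --pt "0 0 0 0 0 0.6 93" --pt "0 0 0 0 0 0.5 93"

```text
t: 17.4
tool_pos: [0.5719, 0.1521, 0.1139]
orientation: [0.585, -2.822, 0.078]
force: [-0.7, -0.3, 0.3]
opening: 0.0928
gripper_force: 0.0
```

Call:
move_arm --pt "0 0 0 0 0 0.5 93" --pt "0 0 0 0 0 0.5 93" --pt "0 0 0 0 0 0.5 93" --pt "0 0 0 0 0 0.5 93" --pt "0 0 0 0 0 0 40" --pt "0 0 0 0 0 0 40" --pt "0 0 0 0 0 0 40" --pt "0 0 0 0 0 0 40" --pt "0 0 0 0 0 0 40" --pt "0 0 0 0 0 0 40" --force 15

```text
t: 18.4
tool_pos: [0.5611, 0.1466, 0.0675]
orientation: [0.585, -2.823, 0.079]
force: [0.8, -3.1, 2.3]
opening: 0.0546
gripper_force: 14.9
```

```bash
python3 - <<'E'
from h import *
go([.5625,.148,.0755],pR()); print(read_state()["force"],read_state()["opening"],read_state()["gripper_force"])
E
```

```text
shift [ 0.01  0.03 -0.01] turn [-0.03 -0.01  0.06]
   yaw now -156.6 -> -157.0 tilt z now [-0.238 -0.104 -0.966] -> [-0.238 -0.101 -0.966] T [0.5606 0.1472 0.0678] p [0.5611 0.1466 0.0675]
[ 0.82827284 -3.09095754  2.31046968] 0.054635445391231906 14.907885870852624
```

Call:
move_arm --pt "0 0 0 0.1 0 -0.38 40" --pt "0 0 0 0.2 0 -0.77 40" --pt "0 0 0 0.2 0 -0.77 40" --pt "0 0 0 0.2 0 -0.77 40" --pt "0 0 0 0.2 0 -0.77 40" --pt "0 0 0 0.2 0 -0.77 40" --pt "0 0 0 0.2 0 -0.77 40" --pt "0 0 0 0.2 0 -0.77 40" --pt "0 0 0 0.2 0 -0.77 40" --pt "0 0 0 0.2 0 -0.77 40" --force 20

```text
t: 19.4
tool_pos: [0.5617, 0.1481, 0.257]
orientation: [0.586, -2.822, 0.077]
force: [0.2, 0.7, -1.4]
opening: 0.0542
gripper_force: 20.0
```

Call:
move_arm --pt "0 -1 0 0 0 0 40" --pt "0 -1 0 0 0 0 40" --pt "0 -1 0 0 0 0 40" --pt "0 -1 0 0 0 0 40" --pt "0 -1 0 0 0 0 40" --pt "0 -1 0 0 0 0 40" --pt "0 -1 0 0 0 0 40" --pt "0 -1 0 0 0 0 40" --pt "0 -1 0 0 0 0 40" --pt "0 -1 0 0 0 0 40"

```text
t: 20.4
tool_pos: [0.5619, 0.148, 0.2567]
orientation: [-0.48, 2.313, 0.199]
force: [0.1, 0.1, -0.6]
opening: 0.0546
gripper_force: 20.0
```

```bash
cat >> h.py <<'E'
def plR(h=-50,th=45):
    h=np.radians(h);t=np.radians(th); H=np.array([np.cos(h),np.sin(h),0]); K=np.array([0,0,1.])
    z=H*np.sin(t)-K*np.cos(t); x=-H*np.cos(t)-K*np.sin(t); return Ro.from_matrix(np.c_[x,np.cross(z,x),z])
E
python3 - <<'E'
from h import *
G=LOAD+[0,0,.0425+.10]
go(G,plR(),0,"place+100"); print(read_state()["q"].round(2),read_state()["opening"])
p,R=fk(); print((R.inv()*plR(23)).as_rotvec(True)/6)
E
```

```text
place+100 shift [  5.15 -10.3   -0.47] turn [8.67 0.03 8.65]
   yaw now -156.5 -> 130.0 tilt z now [ 0.651  0.282 -0.705] -> [ 0.455 -0.542 -0.707] T [ 0.5734 -0.1278  0.1738] p [0.5619 0.148  0.2567]
[-0.02 -0.66  2.29  0.42  0.81 -2.18] 0.05463949093799679
[0.04935666 0.02959543 0.05767032]
```

Call:
move_arm --pt "0.72 0 0.72 0 0 0 40" --pt "0.72 0 0.72 0 0 0 40" --pt "0.72 0 0.72 0 0 0 40" --pt "0.72 0 0.72 0 0 0 40" --pt "0.72 0 0.72 0 0 0 40" --pt "0.72 0 0.72 0 0 0 40" --pt "0.72 0 0.72 0 0 0 40" --pt "0.72 0 0.72 0 0 0 40" --pt "0.72 0 0.72 0 0 0 40" --pt "0.72 0 0.72 0 0 0 40"

```text
t: 21.4
tool_pos: [0.5597, 0.1475, 0.2523]
orientation: [0.646, 2.297, -0.278]
force: [-0.1, 0.3, -0.4]
opening: 0.0543
gripper_force: 20.0
```

Call:
move_arm --pt "0.72 0 0.72 0 0 0 40" --pt "0.72 0 0.72 0 0 0 40" --pt "0 0 0 -0.62 -0.67 0.62 40" --pt "0 0 0 -0.62 -0.67 0.62 40" --pt "0 0 0 -0.62 -0.67 0.62 40" --pt "0 0 0 -0.62 -0.67 0.62 40" --pt "0 0 0 -0.62 -0.67 0.62 40" --pt "0 0 0 -0.62 -0.67 0.62 40" --pt "0 0 0 -0.62 -0.67 0.62 40" --pt "0 0 0 -0.62 -0.67 0.62 40"

```text
t: 22.4
tool_pos: [0.5945, -0.0719, 0.2523]
orientation: [0.886, 2.23, -0.379]
force: [0.5, 0.2, -1.1]
opening: 0.0542
gripper_force: 20.0
```

Call:
move_arm --pt "0 0 0 -0.62 -0.67 0.62 40" --pt "0 0 0 -0.62 -0.67 0.62 40" --pt "0 0 0 0 0 0 40" --pt "0 0 0 0 0 0 40" --pt "0 0 0 0 0 0 40" --pt "0 0 0 0 0 0 40" --pt "0 0 0 0 0 0 40" --pt "0 0 0 0 0 0 40" --pt "0 0 0 0 0 0 40" --pt "0 0 0 0 0 0 40"

```text
t: 23.4
tool_pos: [0.6034, -0.1252, 0.2518]
orientation: [0.885, 2.231, -0.38]
force: [-0.1, 0.2, -1.4]
opening: 0.0546
gripper_force: 20.0
```

```bash
python3 - <<'E'
from h import *
go(LOAD+[0,0,.1425],plR(),0,"place+100"); print(read_state()["q"].round(2),read_state()["opening"])
c=read_camera("side"); save(c,"d3"); np.savez("d3.npz",**c); P=pts(c); hsv=cv2.cvtColor(c["frame"],cv2.COLOR_RGB2HSV)
m=((hsv[...,0]>=20)&(hsv[...,0]<=32)&(hsv[...,1]>90)&(hsv[...,2]>60)&(c["z_map"]>0)&(abs(P[...,0]-.57)<.08)&(abs(P[...,1]+.12)<.08)&(P[...,2]>.13)); q=P[m]; print(len(q))
p,R=fk(); print("pred mid",(p-.008*R.as_matrix()[:,2]).round(4)); 
if len(q)>50: print(fitcyl(q,np.array([1e-6,0,-1.])),np.percentile(q,[2,98],0).round(3))
b=((hsv[...,0]>=108)&(hsv[...,0]<=125)&(hsv[...,1]>120)&(abs(P[...,0]-.57)<.05)&(abs(P[...,1]+.12)<.05)&(P[...,2]>.05)); q=P[b];print("peg",len(q),q.mean(0) if len(q) else 0,np.percentile(q,[2,98],0).round(3) if len(q) else 0)
cv2.imwrite("pics/d3c.png",cv2.resize(c["frame"][100:300,200:450,::-1],None,fx=3,fy=3))
E
```

```text
place+100 shift [ 2.76 -0.86  1.68] turn [ 0.65 -0.09  0.85]
   yaw now 137.2 -> 130.0 tilt z now [ 0.5   -0.49  -0.714] -> [ 0.455 -0.542 -0.707] T [ 0.5734 -0.1278  0.1738] p [ 0.6034 -0.1252  0.2518]
[ 0.01 -0.31  2.06 -0.67  0.91 -0.52] 0.0546348564956883
300
pred mid [ 0.5994 -0.1214  0.2575]
(array([ 0.57187568, -0.08353489,  0.27567367]), np.float64(-0.060651918499413204), np.float64(0.006084082430108997)) [[ 0.561 -0.126  0.216]
 [ 0.614 -0.053  0.336]]
peg 200 [ 0.56851006 -0.11142735  0.08042087] [[ 0.557 -0.123  0.053]
 [ 0.582 -0.104  0.106]]
```

View pics/d3c.png

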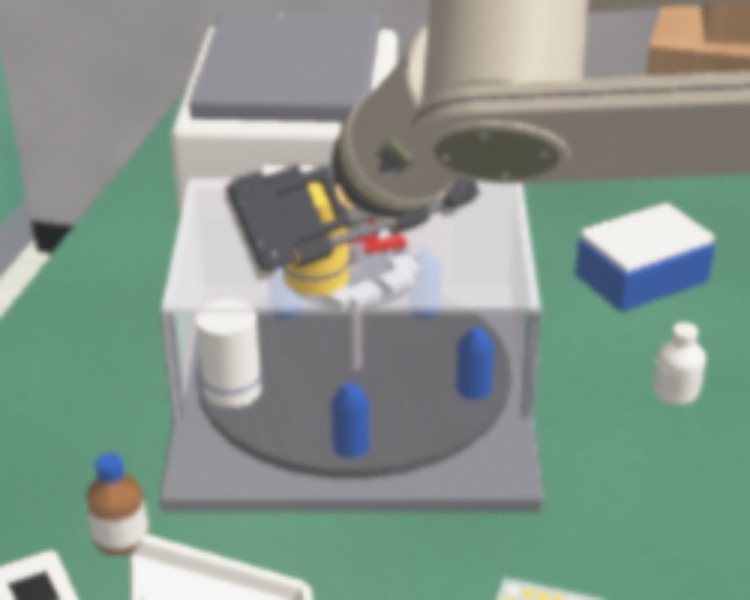

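Call:
move_arm --pt "0.65 -0.09 0.85 0 0 0 40" --pt "0 0 0 0.4 -0.9 -0.4 40" --pt "0 0 0 0 0 0 40" --pt "0 0 0 0 0 0 40" --pt "0 0 0 0 0 0 40" --pt "0 0 0 0 0 0 40" --pt "0 0 0 0 0 0 40" --pt "0 0 0 0 0 0 40" --pt "0 0 0 0 0 0 40" --pt "0 0 0 0 0 0 40"

```text
t: 24.45
tool_pos: [0.5771, -0.1291, 0.2519]
orientation: [1.013, 2.172, -0.42]
force: [-0.6, -0.4, -1.1]
opening: 0.0542
gripper_force: 20.0
```

```bash
python3 - <<'E'
from h import *
go(LOAD+[0,0,.0425],plR(),0,"place"); go(LOAD+[0,0,.1725],plR(),0,"place+130"); print(read_state()["q"].round(2))
c=read_camera("scene");P=pts(c); hsv=cv2.cvtColor(c["frame"],cv2.COLOR_RGB2HSV)
m=((hsv[...,0]>=20)&(hsv[...,0]<=32)&(hsv[...,1]>90)&(hsv[...,2]>60)&(c["z_map"]>0)&(abs(P[...,0]-.57)<.08)&(abs(P[...,1]+.12)<.08)&(P[...,2]>.13)); q=P[m]; print(len(q))
p,R=fk(); print("pred mid",(p-.008*R.as_matrix()[:,2]).round(4)); 
if len(q)>50: print(fitcyl(q,np.array([1e-6,0,-1.])),np.percentile(q,[2,98],0).round(3))
cv2.imwrite("pics/s3c.png",cv2.resize(c["frame"][180:380,180:430,::-1],None,fx=3,fy=3))
E
```

```text
place shift [ 5.13 -0.08  4.94] turn [0. 0. 0.]
   yaw now 130.0 -> 130.0 tilt z now [ 0.455 -0.542 -0.707] -> [ 0.455 -0.542 -0.707] T [ 0.5734 -0.1278  0.0738] p [ 0.5771 -0.1291  0.2519]
place+130 shift [ 1.45 -0.08  1.27] turn [0. 0. 0.]
   yaw now 130.0 -> 130.0 tilt z now [ 0.455 -0.542 -0.707] -> [ 0.455 -0.542 -0.707] T [ 0.5734 -0.1278  0.2038] p [ 0.5771 -0.1291  0.2519]
[ 0.04 -0.34  2.08 -0.73  0.99 -0.37]
764
pred mid [ 0.5734 -0.1248  0.2575]
(array([ 0.57159524, -0.12231756,  0.28114316]), np.float64(-0.06362481378875234), np.float64(0.008848363398444924)) [[ 0.51  -0.151  0.218]
 [ 0.601 -0.056  0.344]]
```

View pics/s3c.png

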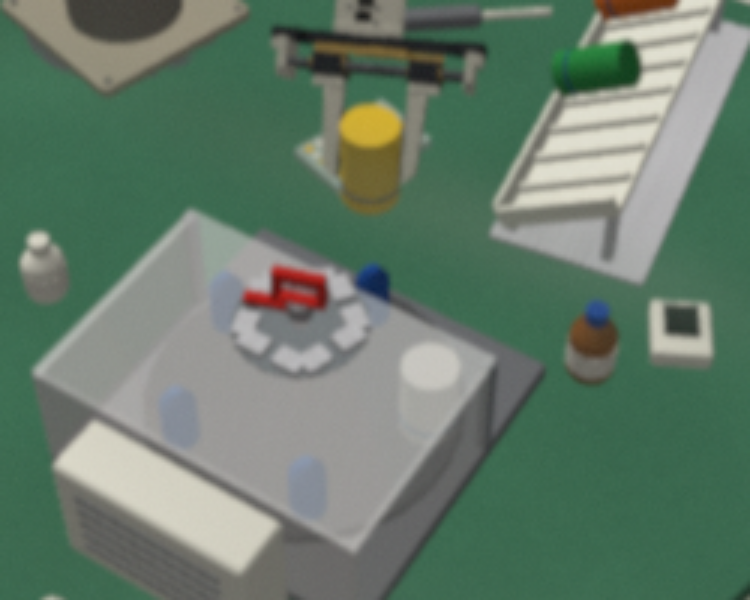

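Yellow hangs upright at crop (370,160), straight above the front peg at (372,285). I'll lower it.

Call:
move_arm --pt "0 0 0 0.49 -0.02 0.47 40" --pt "0 0 0 0.49 -0.02 0.47 40" --pt "0 0 0 0.49 -0.02 0.47 40" --pt "0 0 0 0.49 -0.02 0.47 40" --pt "0 0 0 0.49 0 0.47 40" --pt "0 0 0 0.49 0 0.47 40" --pt "0 0 0 0.49 0 0.47 40" --pt "0 0 0 0.49 0 0.47 40" --pt "0 0 0 0.49 0 0.47 40" --pt "0 0 0 0.49 0 0.47 40"

```text
t: 25.5
tool_pos: [0.5723, -0.1274, 0.0799]
orientation: [1.013, 2.174, -0.419]
force: [1.1, -0.2, -1.4]
opening: 0.0546
gripper_force: 20.0
```

Call:
move_arm --pt "0 0 0 0.05 0 0.05 40" --pt "0 0 0 0.05 0 0.05 40" --pt "0 0 0 0.05 0 0.05 40" --pt "0 0 0 0.05 0 0.05 40" --pt "0 0 0 0.03 0 0.03 40" --pt "0 0 0 0.02 0 0.02 40" --pt "0 0 0 0 0 0 40" --pt "0 0 0 0 0 0 40" --pt "0 0 0 0 0 0 40" --pt "0 0 0 0 0 0 40"

```text
t: 26.5
tool_pos: [0.5757, -0.1275, 0.0766]
orientation: [1.011, 2.168, -0.417]
force: [-2.5, 3.6, 10.0]
opening: 0.0545
gripper_force: 20.0
```

```bash
python3 - <<'E'
from h import *
go(LOAD+[0,0,.0425],plR(),0,"place"); s=read_state(); print(s["q"].round(2),s["force"],s["opening"])
c=read_camera("side"); save(c,"d4"); P=pts(c); hsv=cv2.cvtColor(c["frame"],cv2.COLOR_RGB2HSV)
m=((hsv[...,0]>=20)&(hsv[...,0]<=32)&(hsv[...,1]>90)&(hsv[...,2]>60)&(c["z_map"]>0)&(abs(P[...,0]-.57)<.06)&(abs(P[...,1]+.12)<.06)); q=P[m]; print(len(q),np.percentile(q,[1,99],0).round(3))
E
```

```text
place shift [ 0.11 -0.08  0.04] turn [ 0.03  0.04 -0.02]
   yaw now 129.9 -> 130.0 tilt z now [ 0.459 -0.542 -0.704] -> [ 0.455 -0.542 -0.707] T [ 0.5734 -0.1278  0.0738] p [ 0.5757 -0.1275  0.0766]
[ 0.05 -0.06  2.2  -1.01  0.73  0.04] [-2.47295897  3.58457259  9.99511419] 0.0544744208857121
205 [[ 0.547 -0.147  0.036]
 [ 0.588 -0.062  0.166]]
```

Call:
move_arm --pt "0 0 0 0 0 0 62" --pt "0 0 0 0 0 0 70" --pt "0 0 0 0 0 0 76" --pt "0 0 0 0 0 0 80" --pt "0 0 0 0 0 0 80" --pt "0 0 0 0 0 -0.8 80" --pt "0 0 0 0 0 -0.9 80" --pt "0 0 0 0 0 -0.9 80" --pt "0 0 0 0 0 -0.9 80" --pt "0 0 0 0 0 -0.9 80"

```text
t: 27.55
tool_pos: [0.5225, -0.0677, 0.1515]
orientation: [1.013, 2.173, -0.42]
force: [0.6, -0.5, 0.6]
opening: 0.08
gripper_force: 0.0
```

```bash
python3 - <<'E'
from h import *
p,R=fk(); print(p,R.as_matrix()[:,2])
for n in ("side","scene"):
    c=read_camera(n); save(c,n+"5"); P=pts(c); hsv=cv2.cvtColor(c["frame"],cv2.COLOR_RGB2HSV)
    m=((hsv[...,0]>=20)&(hsv[...,0]<=32)&(hsv[...,1]>90)&(hsv[...,2]>60)&(c["z_map"]>0)&(abs(P[...,0]-.57)<.05)&(abs(P[...,1]+.12)<.05)&(P[...,2]<.2)); q=P[m]; print(n,len(q),np.percentile(q,[1,50,99],0).round(3).tolist())
    if n=="side": cv2.imwrite("pics/d5c.png",cv2.resize(c["frame"][100:300,200:450,::-1],None,fx=3,fy=3))
E
```

```text
[ 0.52253533 -0.06772387  0.15145106] [ 0.45416211 -0.54165787 -0.70734965]
side 146 [[0.546, -0.141, 0.037], [0.558, -0.103, 0.05], [0.592, -0.096, 0.125]]
scene 320 [[0.547, -0.149, 0.072], [0.581, -0.125, 0.121], [0.6, -0.098, 0.129]]
```

View pics/d5c.png

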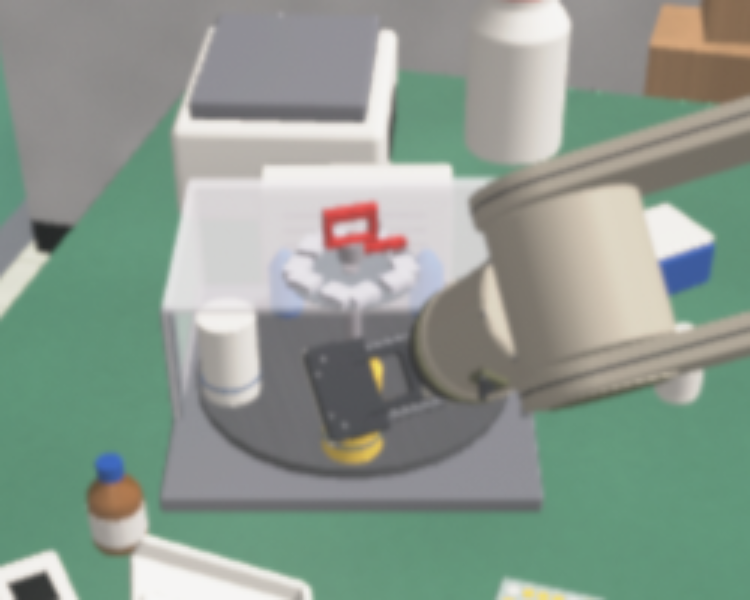

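Yellow is fully down, with its rim at 0.037 and its top at 0.122. Next I'll index.

Call:
move_arm --pt "0 0 0 -0.7 0 -0.7 80" --pt "0 0 0 -0.7 0 -0.7 80" --pt "0 0 0 -0.7 0 -0.7 80" --pt "0 0 0 -0.7 0 -0.7 80" --pt "0 0 0 -0.7 0 -0.7 80" --pt "0 0 0 -0.7 0 -0.7 80" --pt "0 1 0 0 0 0 60" --pt "0 1 0 0 0 0 60" --pt "0 1 0 0 0 0 60" --pt "0 1 0 0 0 0 60"

```text
t: 28.65
tool_pos: [0.5238, -0.0687, 0.2994]
orientation: [1.185, 2.541, -0.217]
force: [0.5, 0.4, 0.1]
opening: 0.0602
gripper_force: 0.0
```

Call:
move_arm --pt "0 1 0 0 0 0 60" --pt "0 1 0 0 0 0 60" --pt "0 1 0 0 0 0 60" --pt "0 0.5 0 0 0 0 60" --pt "0 0 -1 0 0 0 60" --pt "0 0 -1 0 0 0 60" --pt "0 0 -1 0 0 0 60" --pt "0 0 -1 0 0 0 60" --pt "0 0 -1 0 0 0 60" --pt "0 0 -1 0 0 0 60"

```text
t: 29.65
tool_pos: [0.5234, -0.0692, 0.2981]
orientation: [-0.379, -3.117, 0.001]
force: [-0.6, -0.5, 0.5]
opening: 0.0597
gripper_force: 0.0
```

Call:
move_arm --pt "0 0 -1 0 0 0 60" --pt "0 0 -1 0 0 0 60" --pt "0 0 -1 0 0 0 60" --pt "0 0 -1 0 0 0 60" --pt "0 0 -1 0 0 0 60" --pt "0 0 -1 0 0 0 60" --pt "0 0 -1 0 0 0 60" --pt "0 0 -0.8 0 0 0 60" --pt "0 0 0 0 0 0 60" --pt "0 0 0 0 0 0 60"

```text
t: 30.65
tool_pos: [0.5232, -0.0687, 0.2986]
orientation: [0.881, -3.014, -0.0]
force: [0.0, -0.2, -0.1]
opening: 0.0601
gripper_force: 0.0
```

```bash
cat >> h.py <<'E'
def ringR(yw):
    y=np.radians(yw); x=np.array([np.cos(y),np.sin(y),0]); z=np.array([0,0,-1.]); return Ro.from_matrix(np.c_[x,np.cross(z,x),z])
RING=np.array([.6018,-.2372,.2075])
E
python3 - <<'E'
from h import *
go(RING+[0,0,.08],ringR(-147),0,"ring+80"); print(read_state()["q"].round(2))
E
```

```text
ring+80 shift [ 0.98 -7.37  0.76] turn [ 0.   -0.01 -0.07]
   yaw now -147.4 -> -147.0 tilt z now [-0.001 -0.    -1.   ] -> [ 0.  0. -1.] T [ 0.6018 -0.2372  0.2795] p [ 0.5232 -0.0687  0.2986]
[-0.23 -0.08  1.58 -0.    1.65 -2.37]
```

Call:
move_arm --pt "0 0 0 0.12 -0.92 0.1 50" --pt "0 0 0 0.12 -0.92 0.1 50" --pt "0 0 0 0.12 -0.92 0.1 50" --pt "0 0 0 0.12 -0.92 0.1 50" --pt "0 0 0 0.12 -0.92 0.1 50" --pt "0 0 0 0.12 -0.92 0.1 50" --pt "0 0 0 0.12 -0.92 0.1 50" --pt "0 0 0 0.12 -0.92 0.1 50" --pt "0 0 0 0 0 0 50" --pt "0 0 0 0 0 0 50"

```text
t: 31.65
tool_pos: [0.6025, -0.2361, 0.2787]
orientation: [0.883, -3.014, -0.001]
force: [-0.1, 0.5, 0.7]
opening: 0.0501
gripper_force: 0.0
```

```bash
python3 - <<'E'
from h import *
go(RING,ringR(-147),0,"ring"); print(read_state()["q"].round(2))
E
```

```text
ring shift [ 0.04 -0.03  3.17] turn [ 0.01 -0.01 -0.06]
   yaw now -147.3 -> -147.0 tilt z now [-0.001  0.001 -1.   ] -> [ 0.  0. -1.] T [ 0.6018 -0.2372  0.1995] p [ 0.6025 -0.2361  0.2787]
[-0.45  0.25  1.27 -0.    1.63 -2.59]
```

Call:
move_arm --pt "0 0 0 0 0 0.6 50" --pt "0 0 0 0 0 0.6 50" --pt "0 0 0 0 0 0.6 50" --pt "0 0 0 0 0 0.6 50" --pt "0 0 0 0 0 0.5 50" --pt "0 0 0 0.04 -0.03 0.25 50" --pt "0 0 0 0 0 0 5" --pt "0 0 0 0 0 0 5" --pt "0 0 0 0 0 0 5" --pt "0 0 0 0 0 0 5" --force 40

```text
t: 32.65
tool_pos: [0.6028, -0.2372, 0.2018]
orientation: [-0.887, 3.013, -0.002]
force: [0.3, 0.3, 0.5]
opening: 0.0225
gripper_force: 0.0
```

Call:
move_arm --pt "0 0 0 0 0 0 5" --pt "0 0 0 0 0 0 5" --pt "0 0 0 0 0 0 5" --pt "0 0 0 0 0 0 5" --pt "0 0 0 0 0 0 5" --pt "0 0 0 0 0 -0.19 5" --pt "0 0 0 0 0 -0.19 5" --pt "0 0 0 0 0 -0.18 5" --pt "0 0 0 0 0 0 5" --pt "0 0 0 0 0 0 5" --force 40

```text
t: 33.65
tool_pos: [0.602, -0.2364, 0.2139]
orientation: [0.887, -3.013, -0.002]
force: [2.4, 4.8, -11.3]
opening: 0.0117
gripper_force: 40.0
```

Call:
move_arm --pt "0 0 0.5 0 0 0 5" --pt "0 0 1 0 0 0 5" --pt "0 0 1 0 0 0 5" --pt "0 0 1 0 0 0 5" --pt "0 0 1 0 0 0 5" --pt "0 0 1 0 0 0 5" --pt "0 0 1 0 0 0 5" --pt "0 0 1 0 0 0 5" --pt "0 0 1 0 0 0 5" --pt "0 0 1 0 0 0 5"

```text
t: 34.65
tool_pos: [0.602, -0.2361, 0.2138]
orientation: [-0.663, -3.069, -0.002]
force: [1.1, 5.0, -10.3]
opening: 0.0114
gripper_force: 40.1
```

Call:
move_arm --pt "0 0 1 0 0 0 5" --pt "0 0 1 0 0 0 5" --pt "0 0 0.5 0 0 0 5" --pt "0 0 0 0 0 0 5" --pt "0 0 0 0 0 0.2 5" --pt "0 0 0 0 0 0.2 5" --pt "0 0 0 0 0 0.1 5" --pt "0 0 0 0 0 0.06 5" --pt "0 0 0 0 0 0 5" --pt "0 0 0 0 0 0 5"

```text
t: 35.65
tool_pos: [0.6022, -0.2361, 0.2015]
orientation: [-1.053, -2.959, -0.001]
force: [-2.1, 7.4, -2.7]
opening: 0.0115
gripper_force: 40.0
```

```bash
python3 - <<'E'
from h import *
go(RING,ringR(141),0,"ring"); print(read_state()["force"],read_state()["wrist_torque"])
E
```

```text
ring shift [-0.02 -0.04  0.08] turn [ 0.01 -0.01 -0.03]
   yaw now 140.8 -> 141.0 tilt z now [-0.     0.001 -1.   ] -> [ 0.  0. -1.] T [ 0.6018 -0.2372  0.1995] p [ 0.6022 -0.2361  0.2015]
[-2.06598856  7.36557494 -2.73320735] [ 1.28208448  0.22343761 -0.09919538]
```

Call:
move_arm --pt "0 0 0 0 0 0 50" --pt "0 0 0 0 0 0 50" --pt "0 0 0 0 0 0 50" --pt "0 0 0 0 0 0 50" --pt "0 0 0 0 0 0 50" --pt "0 0 0 0 0 0 50" --pt "0 0 0 0 0 -0.8 60" --pt "0 0 0 0 0 -0.8 70" --pt "0 0 0 0 0 -0.8 93" --pt "0 0 0 0 0 -0.8 93"

```text
t: 36.65
tool_pos: [0.6022, -0.237, 0.2816]
orientation: [-1.054, -2.96, 0.0]
force: [0.2, 0.3, -0.7]
opening: 0.0775
gripper_force: 0.0
```

```bash
cat >> h.py <<'E'
def bar():
    c=read_camera("wrist"); P=pts(c); hsv=cv2.cvtColor(c["frame"],cv2.COLOR_RGB2HSV)
    m=((hsv[...,0]<5)|(hsv[...,0]>174))&(hsv[...,1]>120)&(c["z_map"]>0)
    q=P[m];t=q[(q[:,2]>.208)&(q[:,2]<.235)]; print("bar top",np.median(t[:,2]),cv2.minAreaRect((t[:,:2]*1e3).astype(np.float32)))
def find(names=("scene","side"),ks=HUE):
    for n in names:
        c=read_camera(n); P=pts(c); hsv=cv2.cvtColor(c["frame"],cv2.COLOR_RGB2HSV)
        for k in ks:
            lo,hi=HUE[k]
            m=((hsv[...,0]>=lo)&(hsv[...,0]<=hi)&(hsv[...,1]>85)&(hsv[...,2]>50)&(P[...,2]>.03)&(P[...,2]<.16)&(c["z_map"]>0)&(P[...,0]<.75)&(P[...,0]>.3)&(P[...,1]>-.45)&(P[...,1]<.55)).astype(np.uint8)
            nn,l,s,_=cv2.connectedComponentsWithStats(m,connectivity=4)
            if nn<2: continue
            i=1+np.argmax(s[1:,4]); q=P[l==i]
            if len(q)<40: continue
            mm=q.mean(0); w,v=np.linalg.eigh(np.cov((q-mm).T)); r=fitcyl(q,A)
            print(n,k,len(q),"mean",mm.round(3),"fit",r[0].round(4),round(r[1],4),round(r[2],4),"pc",v[:,2].round(2))
E
python3 - <<'E'
from h import *
bar(); find(ks=["green","orange"])
G=[.509,.280,.0755]; go(G,pR(),.12,"green standoff"); print(read_state()["q"].round(2))
E
```

```text
bar top 0.21325194065399064 ((601.76416015625, -234.7535858154297), (11.100384712219238, 49.40461349487305), 50.57558059692383)
scene green 309 mean [0.518 0.269 0.094] fit [0.5137 0.2835 0.0801] -0.0338 0.0046 pc [-0.81 -0.48 -0.33]
scene orange 382 mean [0.455 0.4   0.089] fit [0.4497 0.412  0.0761] -0.043 0.0052 pc [-0.81 -0.42 -0.41]
side green 701 mean [0.499 0.289 0.096] fit [0.5137 0.2794 0.0802] -0.0317 0.0011 pc [-0.78 -0.29 -0.55]
side orange 1356 mean [0.451 0.421 0.096] fit [0.4574 0.412  0.0803] -0.0331 0.0029 pc [-0.92 -0.25 -0.32]
green standoff shift [15.47 14.68  3.91] turn [  1.35   2.28 -10.31]
   yaw now 140.8 -> -157.0 tilt z now [ 0.003 -0.002 -1.   ] -> [-0.238 -0.101 -0.966] T [0.5357 0.2913 0.1837] p [ 0.6031 -0.2374  0.2825]
[-0.45  0.24  1.27 -0.    1.63 -1.34]
```

Call:
move_arm --pt "0 0 0 0.97 0.92 0 93" --pt "0 0 0 0.97 0.92 0 93" --pt "0 0 0 0.97 0.92 0 93" --pt "0 0 0 0.97 0.92 0 93" --pt "0 0 0 0.97 0.92 0 93" --pt "0 0 0 0.97 0.92 0 93" --pt "0 0 0 0.97 0.92 0 93" --pt "0 0 0 0.97 0.92 0 93" --pt "0 0 0 0.97 0.92 0 93" --pt "0 0 0 0.97 0.92 0 93"

```text
t: 37.8
tool_pos: [0.5587, 0.0958, 0.2788]
orientation: [-1.053, -2.958, 0.002]
force: [1.0, -0.3, -0.2]
opening: 0.093
gripper_force: 0.0
```

Call:
move_arm --pt "0 0 0 0.97 0.92 0 93" --pt "0 0 0 0.97 0.92 0 93" --pt "0 0 0 0.97 0.92 0 93" --pt "0 0 0 0.97 0.92 0 93" --pt "0 0 0 0.97 0.92 0 93" --pt "0 0 0 0.97 0.92 0 93" --pt "0 0 -1 0 0 0 93" --pt "0 0 -1 0 0 0 93" --pt "0 0 -1 0 0 0 93" --pt "0 0 -1 0 0 0 93"

```text
t: 38.8
tool_pos: [0.5335, 0.2934, 0.2785]
orientation: [-0.408, -3.113, 0.002]
force: [0.1, 0.5, 0.7]
opening: 0.093
gripper_force: 0.0
```

Call:
move_arm --pt "0 0 -1 0 0 0 93" --pt "0 0 -1 0 0 0 93" --pt "0 0 -1 0 0 0 93" --pt "0 0 -1 0 0 0 93" --pt "0 0 -1 0 0 0 93" --pt "0 0 -1 0 0 0 93" --pt "0 0 -0.3 0 0 0 93" --pt "0 0.84 0 0 0 0 93" --pt "0 0.84 0 0 0 0 93" --pt "0 0.84 0 0 0 0 93"

```text
t: 39.8
tool_pos: [0.5336, 0.2932, 0.2795]
orientation: [0.564, -2.821, 0.076]
force: [0.4, 0.7, 0.5]
opening: 0.093
gripper_force: 0.0
```

Call:
move_arm --pt "0 0 0 0 0 0 93" --pt "0 0 0 0 0 0 93" --pt "0 0 0 0 0 0 93" --pt "0 0 0 0 0 0 93" --pt "0 0 0 0 0 0 93" --pt "0 0 0 0 0 0 93" --pt "0 0 0 0 0 0 93" --pt "0 0 0 0 0 0 93" --pt "0 0 0 0 0 0 93" --pt "0 0 0 0 0 0 93"

```text
t: 40.8
tool_pos: [0.5342, 0.2935, 0.2807]
orientation: [0.565, -2.826, 0.075]
force: [0.0, 0.5, 1.0]
opening: 0.0933
gripper_force: 0.0
```

```bash
python3 - <<'E'
from h import *
find(("wrist",),["green","orange"]); go([.506,.2805,.0755],pR(),.0,"green"); print(read_state()["q"].round(2))
E
```

```text
wrist green 3527 mean [0.503 0.278 0.1  ] fit [0.5121 0.2825 0.0798] -0.0321 0.0004 pc [-0.78 -0.37 -0.51]
wrist orange 5048 mean [0.456 0.409 0.098] fit [0.4552 0.4156 0.0797] -0.0326 0.0026 pc [-0.84 -0.47 -0.27]
green shift [-0.95 -0.05  8.57] turn [ 0.02 -0.02 -0.07]
   yaw now -157.4 -> -157.0 tilt z now [-0.241 -0.1   -0.965] -> [-0.238 -0.101 -0.966] T [0.5041 0.2797 0.0678] p [0.5342 0.2935 0.2807]
[ 0.42  0.41  1.09  0.01  1.91 -1.55]
```

Call:
move_arm --pt "0 0 0 -0.24 -0.05 0.7 93" --pt "0 0 0 -0.24 0 0.7 93" --pt "0 0 0 -0.24 0 0.7 93" --pt "0 0 0 -0.23 0 0.7 93" --pt "0 0 0 0 0 0.7 93" --pt "0 0 0 0 0 0.7 93" --pt "0 0 0 0 0 0.6 93" --pt "0 0 0 0 0 0.6 93" --pt "0 0 0 0 0 0.6 93" --pt "0 0 0 0 0 0.6 93"

```text
t: 41.85
tool_pos: [0.5159, 0.2845, 0.1144]
orientation: [0.565, -2.826, 0.075]
force: [1.3, -0.0, -0.8]
opening: 0.0931
gripper_force: 0.0
```

Call:
move_arm --pt "0 0 0 0 0 0.5 93" --pt "0 0 0 0 0 0.5 93" --pt "0 0 0 0 0 0.5 93" --pt "0 0 0 0 0 0.47 93" --pt "0 0 0 0 0 0 40" --pt "0 0 0 0 0 0 40" --pt "0 0 0 0 0 0 40" --pt "0 0 0 0 0 0 40" --pt "0 0 0 0 0 0 40" --pt "0 0 0 0 0 0 40" --force 20

```text
t: 42.85
tool_pos: [0.5048, 0.2794, 0.0684]
orientation: [0.565, -2.827, 0.076]
force: [2.0, -1.8, 2.2]
opening: 0.0547
gripper_force: 19.9
```

```bash
python3 - <<'E'
from h import *
go([.506,.2805,.0755],pR()); print(read_state()["force"],read_state()["opening"],read_state()["gripper_force"])
E
```

```text
shift [0.01 0.02 0.03] turn [ 0.01 -0.01 -0.07]
   yaw now -157.4 -> -157.0 tilt z now [-0.24  -0.101 -0.966] -> [-0.238 -0.101 -0.966] T [0.5041 0.2797 0.0678] p [0.5048 0.2794 0.0684]
[ 2.04053611 -1.789873    2.21393654] 0.05467781332083373 19.890567236579955
```

Call:
move_arm --pt "0 0 0 0.1 0 -0.38 40" --pt "0 0 0 0.2 0 -0.77 40" --pt "0 0 0 0.2 0 -0.77 40" --pt "0 0 0 0.2 0 -0.77 40" --pt "0 0 0 0.2 0 -0.77 40" --pt "0 0 0 0.2 0 -0.77 40" --pt "0 0 0 0.2 0 -0.77 40" --pt "0 0 0 0.2 0 -0.77 40" --pt "0 0 0 0.2 0 -0.77 40" --pt "0 0 0 0.2 0 -0.77 40"

```text
t: 43.85
tool_pos: [0.5056, 0.2805, 0.2581]
orientation: [0.565, -2.826, 0.075]
force: [0.0, -1.0, -1.4]
opening: 0.054
gripper_force: 20.0
```

Call:
move_arm --pt "0 0 0 0.22 -0.94 0.06 40" --pt "0 0 0 0.22 -0.94 0.06 40" --pt "0 0 0 0.22 -0.94 0.06 40" --pt "0 0 0 0.22 -0.94 0.06 40" --pt "0 0 0 0.22 -0.94 0.06 40" --pt "0 0 0 0.22 -0.94 0.06 40" --pt "0 0 0 0.22 -0.94 0.06 40" --pt "0 0 0 0.22 -0.94 0.06 40" --pt "0 0 0 0.22 -0.94 0.06 40" --pt "0 0 0 0.22 -0.94 0.06 40"

```text
t: 44.85
tool_pos: [0.5435, 0.0407, 0.2571]
orientation: [0.565, -2.826, 0.075]
force: [0.4, -0.1, -1.5]
opening: 0.0544
gripper_force: 20.0
```

Call:
move_arm --pt "0 0 0 0.22 -0.94 0.06 40" --pt "0 0 0 0.22 -0.94 0.06 40" --pt "0 0 0 0.22 -0.94 0.06 40" --pt "0 0 0 0.22 -0.94 0.06 40" --pt "0 0 0 0.22 -0.94 0.06 40" --pt "0 0 0 0.22 -0.94 0.06 40" --pt "0 0 0 0.22 -0.94 0.06 40" --pt "-0.24 0 0.9 0 0 0 40" --pt "-0.24 0 0.9 0 0 0 40" --pt "-0.24 0 0.9 0 0 0 40"

```text
t: 45.85
tool_pos: [0.5699, -0.1257, 0.2569]
orientation: [0.14, -2.875, 0.02]
force: [-0.8, -0.2, -1.8]
opening: 0.0542
gripper_force: 20.0
```

Call:
move_arm --pt "-0.24 0 0.9 0 0 0 40" --pt "-0.24 0 0.9 0 0 0 40" --pt "-0.24 0 0.9 0 0 0 40" --pt "-0.24 0 0.9 0 0 0 40" --pt "-0.24 0 0.9 0 0 0 40" --pt "-0.24 0 0.9 0 0 0 40" --pt "-0.24 0 0.9 0 0 0 40" --pt "-0.24 0 0.9 0 0 0 40" --pt "-0.24 0 0.9 0 0 0 40" --pt "-0.24 0 0.9 0 0 0 40"

```text
t: 46.85
tool_pos: [0.5699, -0.1256, 0.257]
orientation: [-1.232, -2.624, -0.158]
force: [0.0, -0.3, -0.7]
opening: 0.0544
gripper_force: 20.0
```

Call:
move_arm --pt "0 -1 0 0 0 0 40" --pt "0 -1 0 0 0 0 40" --pt "0 -1 0 0 0 0 40" --pt "0 -1 0 0 0 0 40" --pt "0 -1 0 0 0 0 40" --pt "0 -1 0 0 0 0 40" --pt "0 -1 0 0 0 0 40" --pt "0 -1 0 0 0 0 40" --pt "0 -1 0 0 0 0 40" --pt "0 -1 0 0 0 0 40"

```text
t: 47.85
tool_pos: [0.57, -0.1252, 0.2578]
orientation: [1.011, 2.168, -0.423]
force: [-0.6, -1.4, -1.3]
opening: 0.0545
gripper_force: 20.0
```

```bash
python3 - <<'E'
from h import *
go(LOAD+[0,0,.0425],plR(),0,"place"); print(read_state()["q"].round(2),read_state()["opening"])
E
```

```text
place shift [5.11 0.04 5.3 ] turn [-0.01  0.05  0.  ]
   yaw now 130.0 -> 130.0 tilt z now [ 0.456 -0.545 -0.704] -> [ 0.455 -0.542 -0.707] T [ 0.5734 -0.1278  0.0738] p [ 0.57   -0.1252  0.2578]
[ 0.06 -0.36  2.09 -0.74  1.01 -0.37] 0.054532905663610465
```

Call:
move_arm --pt "0 0 0 0.49 0.02 0.51 40" --pt "0 0 0 0.49 0.02 0.51 40" --pt "0 0 0 0.49 0 0.51 40" --pt "0 0 0 0.49 0 0.51 40" --pt "0 0 0 0.49 0 0.51 40" --pt "0 0 0 0.49 0 0.51 40" --pt "0 0 0 0.49 0 0.51 40" --pt "0 0 0 0.49 0 0.51 40" --pt "0 0 0 0.49 0 0.51 40" --pt "0 0 0 0.49 0 0.51 40"

```text
t: 48.85
tool_pos: [0.5727, -0.1282, 0.0797]
orientation: [1.014, 2.172, -0.423]
force: [0.3, -0.2, -1.1]
opening: 0.0539
gripper_force: 20.0
```

Call:
move_arm --pt "0 0 0 0.05 0 0.05 40" --pt "0 0 0 0.05 0 0.05 40" --pt "0 0 0 0.05 0 0.05 40" --pt "0 0 0 0.05 0 0.05 40" --pt "0 0 0 0 0 0 40" --pt "0 0 0 0 0 0 40" --pt "0 0 0 0 0 0 40" --pt "0 0 0 0 0 0 40" --pt "0 0 0 0 0 0 40" --pt "0 0 0 0 0 0 40"

```text
t: 49.85
tool_pos: [0.5753, -0.1279, 0.0766]
orientation: [1.011, 2.168, -0.421]
force: [-3.1, 3.0, 13.1]
opening: 0.0545
gripper_force: 20.0
```

Contact came at the same height as for yellow. I'll release, retreat, raise, and turn vertical for the ring, where the bar is at yaw 141.

Call:
move_arm --pt "0 0 0 0 0 0 62" --pt "0 0 0 0 0 0 70" --pt "0 0 0 0 0 0 76" --pt "0 0 0 0 0 0 80" --pt "0 0 0 0 0 0 80" --pt "0 0 0 0 0 -0.8 80" --pt "0 0 0 0 0 -0.9 80" --pt "0 0 0 0 0 -0.9 80" --pt "0 0 0 0 0 -0.9 80" --pt "0 0 0 0 0 -0.9 80"

```text
t: 50.85
tool_pos: [0.5221, -0.068, 0.1506]
orientation: [1.013, 2.173, -0.424]
force: [0.5, -0.5, -0.4]
opening: 0.0801
gripper_force: 0.0
```

Call:
move_arm --pt "0 0 0 -0.7 0 -0.7 80" --pt "0 0 0 -0.7 0 -0.7 80" --pt "0 0 0 -0.7 0 -0.7 80" --pt "0 0 0 -0.7 0 -0.7 80" --pt "0 0 0 -0.7 0 -0.7 80" --pt "0 0 0 -0.7 0 -0.7 80" --pt "0 1 0 0 0 0 60" --pt "0 1 0 0 0 0 60" --pt "0 1 0 0 0 0 60" --pt "0 1 0 0 0 0 60"

```text
t: 51.85
tool_pos: [0.5233, -0.0677, 0.2995]
orientation: [1.185, 2.542, -0.22]
force: [-0.7, -0.3, -0.4]
opening: 0.0605
gripper_force: 0.0
```

Call:
move_arm --pt "0 1 0 0 0 0 60" --pt "0 1 0 0 0 0 60" --pt "0 1 0 0 0 0 60" --pt "0 0.5 0 0 0 0 60" --pt "0 0 -1 0 0 0 50" --pt "0 0 -0.8 0 0 0 50" --pt "0 0 0 0 0 0 50" --pt "0 0 0 0 0 0 50" --pt "0 0 0 0 0 0 50" --pt "0 0 0 0 0 0 50"

```text
t: 52.85
tool_pos: [0.5231, -0.0679, 0.2988]
orientation: [-1.056, -2.957, 0.005]
force: [0.5, -0.2, -0.2]
opening: 0.05
gripper_force: 0.0
```

```bash
python3 - <<'E'
from h import *
go(RING+[0,0,.08],ringR(141),0,"ring+80"); print(read_state()["q"].round(2))
for n in ("side","scene"):
    c=read_camera(n); P=pts(c); hsv=cv2.cvtColor(c["frame"],cv2.COLOR_RGB2HSV)
    m=((hsv[...,0]>=45)&(hsv[...,0]<=75)&(hsv[...,1]>90)&(hsv[...,2]>50)&(c["z_map"]>0)&(abs(P[...,0]-.57)<.05)&(abs(P[...,1]+.12)<.05)&(P[...,2]>.03)&(P[...,2]<.2)); q=P[m]; print(n,len(q),np.percentile(q,[1,50,99],0).round(3).tolist())
    save(c,n+"6")
E
```

```text
ring+80 shift [-6.73 -3.24  0.78] turn [-0.03 -0.   -0.05]
   yaw now 140.7 -> 141.0 tilt z now [-0.002 -0.002 -1.   ] -> [ 0.  0. -1.] T [ 0.6018 -0.2372  0.2795] p [ 0.5231 -0.0679  0.2988]
[-0.22 -0.08  1.58 -0.    1.65 -1.11]
side 599 [[0.546, -0.146, 0.041], [0.567, -0.106, 0.104], [0.594, -0.097, 0.126]]
scene 299 [[0.547, -0.148, 0.082], [0.58, -0.125, 0.121], [0.599, -0.098, 0.129]]
```

Call:
move_arm --pt "0 0 0 -0.84 -0.405 0.1 50" --pt "0 0 0 -0.84 -0.405 0.1 50" --pt "0 0 0 -0.84 -0.405 0.1 50" --pt "0 0 0 -0.84 -0.405 0.1 50" --pt "0 0 0 -0.84 -0.405 0.1 50" --pt "0 0 0 -0.84 -0.405 0.1 50" --pt "0 0 0 -0.84 -0.405 0.1 50" --pt "0 0 0 -0.84 -0.405 0.1 50" --pt "0 0 -0.05 0 0 0 50" --pt "0 0 0 0 0 0 50"

```text
t: 53.95
tool_pos: [0.6018, -0.2371, 0.2785]
orientation: [-1.048, -2.959, 0.004]
force: [0.8, 0.6, -1.4]
opening: 0.0501
gripper_force: 0.0
```

```bash
python3 - <<'E'
from h import *
go(RING,ringR(141),0,"ring"); print(read_state()["q"].round(2))
E
```

```text
ring shift [-0.01  0.01  3.16] turn [-0.03 -0.01  0.  ]
   yaw now 141.0 -> 141.0 tilt z now [-0.003 -0.002 -1.   ] -> [ 0.  0. -1.] T [ 0.6018 -0.2372  0.1995] p [ 0.6018 -0.2371  0.2785]
[-0.45  0.25  1.27 -0.    1.63 -1.34]
```

Call:
move_arm --pt "0 0 0 0 0 0.6 50" --pt "0 0 0 0 0 0.6 50" --pt "0 0 0 0 0 0.6 50" --pt "0 0 0 0 0 0.6 50" --pt "0 0 0 0 0 0.5 50" --pt "0 0 0 0 0 0.25 50" --pt "0 0 0 0 0 0 5" --pt "0 0 0 0 0 0 5" --pt "0 0 0 0 0 0 5" --pt "0 0 0 0 0 0 5" --force 40

```text
t: 54.95
tool_pos: [0.6023, -0.2375, 0.2013]
orientation: [1.047, 2.962, -0.005]
force: [-0.2, -1.1, -0.3]
opening: 0.0228
gripper_force: 0.0
```

Call:
move_arm --pt "0 0 0 0 0 0 5" --pt "0 0 0 0 0 0 5" --pt "0 0 0 0 0 0 5" --pt "0 0 0 0 0 0 5" --pt "0 0 0 0 0 0 5" --pt "0 0 0 0 0 -0.19 5" --pt "0 0 0 0 0 -0.19 5" --pt "0 0 0 0 0 -0.18 5" --pt "0 0 0 0 0 0 5" --pt "0 0 0 0 0 0 5" --force 40

```text
t: 55.95
tool_pos: [0.6025, -0.2366, 0.2127]
orientation: [-1.046, -2.961, 0.003]
force: [9.4, 1.0, -9.2]
opening: 0.0114
gripper_force: 39.8
```

Call:
move_arm --pt "0 0 0 0 0 -0.04 5" --pt "0 0 0.5 0 0 0 5" --pt "0 0 1 0 0 0 5" --pt "0 0 1 0 0 0 5" --pt "0 0 1 0 0 0 5" --pt "0 0 1 0 0 0 5" --pt "0 0 1 0 0 0 5" --pt "0 0 1 0 0 0 5" --pt "0 0 1 0 0 0 5" --pt "0 0 1 0 0 0 5"

```text
t: 56.95
tool_pos: [0.6021, -0.2368, 0.2133]
orientation: [-2.224, -2.218, 0.005]
force: [6.8, -0.1, -11.2]
opening: 0.0116
gripper_force: 40.0
```

Call:
move_arm --pt "0 0 1 0 0 0 5" --pt "0 0 1 0 0 0 5" --pt "0 0 1 0 0 0 5" --pt "0 0 0.5 0 0 0 5" --pt "0 0 0 0 0 0.2 5" --pt "0 0 0 0 0 0.2 5" --pt "0 0 0 0 0 0.14 5" --pt "0 0 0 0 0 0.06 5" --pt "0 0 0 0 0 0 5" --pt "0 0 0 0 0 0 5"

```text
t: 57.95
tool_pos: [0.602, -0.2369, 0.2009]
orientation: [2.587, 1.781, -0.004]
force: [0.2, 4.6, 3.5]
opening: 0.0113
gripper_force: 39.8
```

```bash
python3 - <<'E'
from h import *
go(RING,ringR(69),0,"ring"); print(read_state()["force"],read_state()["wrist_torque"])
E
```

```text
ring shift [-0.01 -0.    0.06] turn [-0.01  0.02  0.02]
   yaw now 69.1 -> 69.0 tilt z now [-0.002 -0.002 -1.   ] -> [ 0.  0. -1.] T [ 0.6018 -0.2372  0.1995] p [ 0.602  -0.2369  0.2009]
[0.20951202 4.58214209 3.54932213] [ 0.79843199 -0.14440488  0.00811499]
```

Call:
move_arm --pt "0 0 0 0 0 0 50" --pt "0 0 0 0 0 0 50" --pt "0 0 0 0 0 0 50" --pt "0 0 0 0 0 0 50" --pt "0 0 0 0 0 0 50" --pt "0 0 0 0 0 0 50" --pt "0 0 0 0 0 -0.8 60" --pt "0 0 0 0 0 -0.8 70" --pt "0 0 0 0 0 -0.8 93" --pt "0 0 0 0 0 -0.8 93"

```text
t: 58.95
tool_pos: [0.6019, -0.2371, 0.281]
orientation: [2.588, 1.78, -0.005]
force: [0.3, 0.0, 1.3]
opening: 0.0771
gripper_force: 0.0
```

```bash
python3 - <<'E'
from h import *
bar(); find(ks=["orange"])
G=[.450,.413,.0755]; go(G,pR(),.12,"orange standoff"); print(read_state()["q"].round(2))
c=read_camera("side"); save(c,"d7")
E
```

```text
bar top 0.21334644576772488 ((602.3378295898438, -234.63233947753906), (49.220699310302734, 11.041104316711426), 68.7566146850586)
scene orange 384 mean [0.455 0.401 0.089] fit [0.4495 0.4121 0.0757] -0.0438 0.0055 pc [-0.82 -0.4  -0.41]
side orange 1353 mean [0.451 0.421 0.096] fit [0.4576 0.4122 0.0804] -0.0329 0.0029 pc [-0.92 -0.24 -0.31]
orange standoff shift [ 22.93 -14.18   3.82] turn [  2.89   1.28 -22.18]
   yaw now 69.1 -> -157.0 tilt z now [ 0.001 -0.004 -1.   ] -> [-0.238 -0.101 -0.966] T [0.4767 0.4243 0.1837] p [ 0.6028 -0.2375  0.2819]
[-0.45  0.24  1.27 -0.    1.63 -0.09]
```

View pics/d7.png

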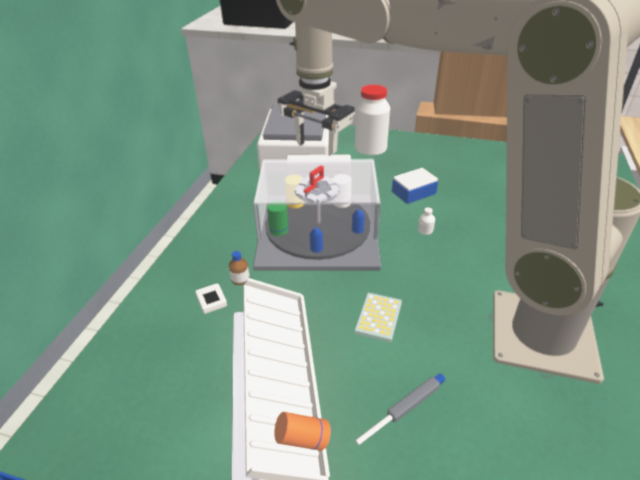

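Call:
move_arm --pt "0 0 0 0.955 -0.59 0 93" --pt "0 0 0 0.955 -0.59 0 93" --pt "0 0 0 0.955 -0.59 0 93" --pt "0 0 0 0.955 -0.59 0 93" --pt "0 0 0 0.955 -0.59 0 93" --pt "0 0 0 0.955 -0.59 0 93" --pt "0 0 0 0.955 -0.59 0 93" --pt "0 0 0 0.955 -0.59 0 93" --pt "0 0 0 0.955 -0.59 0 93" --pt "0 0 0 0.955 -0.59 0 93"

```text
t: 60.15
tool_pos: [0.5484, 0.0397, 0.2775]
orientation: [-2.587, -1.78, 0.009]
force: [-0.5, 0.0, 0.2]
opening: 0.093
gripper_force: 0.0
```

Call:
move_arm --pt "0 0 0 0.955 -0.59 0 93" --pt "0 0 0 0.955 -0.59 0 93" --pt "0 0 0 0.955 -0.59 0 93" --pt "0 0 0 0.955 -0.59 0 93" --pt "0 0 0 0.955 -0.59 0 93" --pt "0 0 0 0.955 -0.59 0 93" --pt "0 0 0 0.955 -0.59 0 93" --pt "0 0 0 0.955 -0.59 0 93" --pt "0 0 0 0.955 -0.59 0 93" --pt "0 0 0 0.955 -0.59 0 93"

```text
t: 61.15
tool_pos: [0.4961, 0.315, 0.277]
orientation: [2.588, 1.78, -0.01]
force: [0.0, -0.2, 0.3]
opening: 0.0931
gripper_force: 0.0
```

Call:
move_arm --pt "0 0 0 0.955 -0.59 0 93" --pt "0 0 0 0.955 -0.59 0 93" --pt "0 0 0 0.955 -0.59 0 93" --pt "0 0 0 0.955 -0.59 0 93" --pt "0 0 -1 0 0 0 93" --pt "0 0 -1 0 0 0 93" --pt "0 0 -1 0 0 0 93" --pt "0 0 -1 0 0 0 93" --pt "0 0 -1 0 0 0 93" --pt "0 0 -1 0 0 0 93"

```text
t: 62.15
tool_pos: [0.4756, 0.4241, 0.2766]
orientation: [-1.905, -2.496, 0.01]
force: [-0.6, 0.3, 0.8]
opening: 0.0931
gripper_force: 0.0
```

Call:
move_arm --pt "0 0 -1 0 0 0 93" --pt "0 0 -1 0 0 0 93" --pt "0 0 -1 0 0 0 93" --pt "0 0 -1 0 0 0 93" --pt "0 0 -1 0 0 0 93" --pt "0 0 -1 0 0 0 93" --pt "0 0 -1 0 0 0 93" --pt "0 0 -1 0 0 0 93" --pt "0 0 -1 0 0 0 93" --pt "0 0 -1 0 0 0 93"

```text
t: 63.15
tool_pos: [0.4756, 0.4241, 0.2766]
orientation: [-0.401, -3.112, 0.008]
force: [0.2, -0.9, 0.4]
opening: 0.0932
gripper_force: 0.0
```

Call:
move_arm --pt "0 0 -1 0 0 0 93" --pt "0 0 -1 0 0 0 93" --pt "0 0 -1 0 0 0 93" --pt "0 0 -1 0 0 0 93" --pt "0 0 -1 0 0 0 93" --pt "0 0 -1 0 0 0 93" --pt "0 0 -0.3 0 0 0 93" --pt "0 0.84 0 0 0 0 93" --pt "0 0.84 0 0 0 0 93" --pt "0 0.84 0 0 0 0 93"

```text
t: 64.15
tool_pos: [0.4756, 0.4242, 0.2776]
orientation: [0.569, -2.817, 0.08]
force: [-0.3, 0.2, 0.0]
opening: 0.0927
gripper_force: 0.0
```

```bash
python3 - <<'E'
from h import *
find(("wrist",),["orange"]); go([.450,.413,.0755],pR(),.0,"orange"); print(read_state()["q"].round(2))
E
```

```text
wrist orange 4808 mean [0.453 0.414 0.099] fit [0.4551 0.4155 0.0794] -0.033 0.0026 pc [-0.88 -0.38 -0.27]
orange shift [-1.15  0.04  8.23] turn [-0.02 -0.2  -0.04]
   yaw now -157.3 -> -157.0 tilt z now [-0.256 -0.111 -0.96 ] -> [-0.238 -0.101 -0.966] T [0.4481 0.4122 0.0678] p [0.4758 0.4234 0.2734]
[ 0.61  0.5   0.99  0.06  1.93 -1.34]
```

Call:
move_arm --pt "0 0 0 0 0 0 93" --pt "0 0 0 0 0 0 93" --pt "0 0 0 0 0 0 93" --pt "0 0 0 0 0 0 93" --pt "0 0 0 0 0 0 93" --pt "0 0 0 0 0 0 93" --pt "0 0 0 0 0 0 93" --pt "0 0 0 0 0 0 93" --pt "0 0 0 0 0 0 93" --pt "0 0 0 0 0 0 93"

```text
t: 65.2
tool_pos: [0.4762, 0.4246, 0.2789]
orientation: [0.57, -2.822, 0.078]
force: [0.6, 0.5, 0.1]
opening: 0.0933
gripper_force: 0.0
```

```bash
python3 - <<'E'
from h import *
go([.449,.4127,.0755],pR(),.0,"orange"); print(read_state()["q"].round(2))
E
```

```text
orange shift [-1.   -0.01  8.48] turn [-0.   -0.05 -0.03]
   yaw now -157.2 -> -157.0 tilt z now [-0.243 -0.104 -0.965] -> [-0.238 -0.101 -0.966] T [0.4471 0.4119 0.0678] p [0.4762 0.4246 0.2789]
[ 0.62  0.48  1.    0.06  1.92 -1.34]
```

Call:
move_arm --pt "0 -0.05 0 -0.25 0 0.7 93" --pt "0 0 0 -0.25 0 0.7 93" --pt "0 0 0 -0.25 0 0.7 93" --pt "0 0 0 -0.25 0 0.7 93" --pt "0 0 0 0 0 0.7 93" --pt "0 0 0 0 0 0.7 93" --pt "0 0 0 0 0 0.6 93" --pt "0 0 0 0 0 0.6 93" --pt "0 0 0 0 0 0.6 93" --pt "0 0 0 0 0 0.6 93"

```text
t: 66.2
tool_pos: [0.459, 0.4171, 0.1122]
orientation: [0.571, -2.828, 0.077]
force: [0.2, 0.6, 0.2]
opening: 0.093
gripper_force: 0.0
```

Call:
move_arm --pt "0 0 0 0 0 0.5 93" --pt "0 0 0 0 0 0.5 93" --pt "0 0 0 0 0 0.5 93" --pt "0 0 0 0 0 0.4 93" --pt "0 0 0 0 0 0 40" --pt "0 0 0 0 0 0 40" --pt "0 0 0 0 0 0 40" --pt "0 0 0 0 0 0 40" --pt "0 0 0 0 0 0 40" --pt "0 0 0 0 0 0 40" --force 20

```text
t: 67.2
tool_pos: [0.4485, 0.4119, 0.0679]
orientation: [0.571, -2.828, 0.078]
force: [1.6, -3.1, 3.2]
opening: 0.0542
gripper_force: 19.7
```

```bash
python3 - <<'E'
from h import *
go([.449,.4127,.0755],pR()); print(read_state()["force"],read_state()["opening"],read_state()["gripper_force"])
p,R=fk(); d=np.array([.5720,-.1265,p[2]])-p; print(R.inv().apply(d)/.025)
E
```

```text
shift [0.05 0.02 0.02] turn [-0.01  0.01 -0.04]
   yaw now -157.2 -> -157.0 tilt z now [-0.237 -0.102 -0.966] -> [-0.238 -0.101 -0.966] T [0.4471 0.4119 0.0678] p [0.4485 0.4119 0.0679]
[ 1.61571526 -3.13201549  3.20699376] 0.05421600256314508 19.665954834781587
[  3.66710117 -21.76329173   1.02979036]
```

Call:
move_arm --pt "0 0 0 0.1 0 -0.38 40" --pt "0 0 0 0.2 0 -0.77 40" --pt "0 0 0 0.2 0 -0.77 40" --pt "0 0 0 0.2 0 -0.77 40" --pt "0 0 0 0.2 0 -0.77 40" --pt "0 0 0 0.2 0 -0.77 40" --pt "0 0 0 0.2 0 -0.77 40" --pt "0 0 0 0.2 0 -0.77 40" --pt "0 0 0 0.2 0 -0.77 40" --pt "0 0 0 0.2 0 -0.77 40"

```text
t: 68.2
tool_pos: [0.4487, 0.4133, 0.2576]
orientation: [0.572, -2.827, 0.076]
force: [0.5, 0.3, -1.2]
opening: 0.0546
gripper_force: 20.0
```

Call:
move_arm --pt "0 0 0 0.16 -0.945 0.045 40" --pt "0 0 0 0.16 -0.945 0.045 40" --pt "0 0 0 0.16 -0.945 0.045 40" --pt "0 0 0 0.16 -0.945 0.045 40" --pt "0 0 0 0.16 -0.945 0.045 40" --pt "0 0 0 0.16 -0.945 0.045 40" --pt "0 0 0 0.16 -0.945 0.045 40" --pt "0 0 0 0.16 -0.945 0.045 40" --pt "0 0 0 0.16 -0.945 0.045 40" --pt "0 0 0 0.16 -0.945 0.045 40"

```text
t: 69.2
tool_pos: [0.5025, 0.1786, 0.2566]
orientation: [0.572, -2.828, 0.076]
force: [-0.2, 0.7, -0.4]
opening: 0.0543
gripper_force: 20.0
```

Call:
move_arm --pt "0 0 0 0.16 -0.945 0.045 40" --pt "0 0 0 0.16 -0.945 0.045 40" --pt "0 0 0 0.16 -0.945 0.045 40" --pt "0 0 0 0.16 -0.945 0.045 40" --pt "0 0 0 0.16 -0.945 0.045 40" --pt "0 0 0 0.16 -0.945 0.045 40" --pt "0 0 0 0.16 -0.945 0.045 40" --pt "0 0 0 0.16 -0.945 0.045 40" --pt "0 0 0 0.16 -0.945 0.045 40" --pt "0 0 0 0.16 -0.945 0.045 40"

```text
t: 70.2
tool_pos: [0.5561, -0.0552, 0.2563]
orientation: [0.572, -2.828, 0.076]
force: [1.0, -0.5, -0.4]
opening: 0.0543
gripper_force: 20.0
```

Call:
move_arm --pt "0 0 0 0.16 -0.945 0.045 40" --pt "0 0 0 0.16 -0.945 0.045 40" --pt "0 0 0 0.16 -0.945 0.045 40" --pt "-0.24 0 0.9 0 0 0 40" --pt "-0.24 0 0.9 0 0 0 40" --pt "-0.24 0 0.9 0 0 0 40" --pt "-0.24 0 0.9 0 0 0 40" --pt "-0.24 0 0.9 0 0 0 40" --pt "-0.24 0 0.9 0 0 0 40" --pt "-0.24 0 0.9 0 0 0 40"

```text
t: 71.2
tool_pos: [0.5721, -0.1244, 0.2562]
orientation: [-0.414, -2.853, -0.053]
force: [-1.0, 0.3, -0.6]
opening: 0.0544
gripper_force: 20.0
```

Call:
move_arm --pt "-0.24 0 0.9 0 0 0 40" --pt "-0.24 0 0.9 0 0 0 40" --pt "-0.24 0 0.9 0 0 0 40" --pt "-0.24 0 0.9 0 0 0 40" --pt "-0.24 0 0.9 0 0 0 40" --pt "-0.24 0 0.9 0 0 0 40" --pt "0 -1 0 0 0 0 40" --pt "0 -1 0 0 0 0 40" --pt "0 -1 0 0 0 0 40" --pt "0 -1 0 0 0 0 40"

```text
t: 72.2
tool_pos: [0.5723, -0.1246, 0.257]
orientation: [1.259, 2.713, -0.103]
force: [-0.0, 1.2, -0.7]
opening: 0.0546
gripper_force: 20.0
```

Call:
move_arm --pt "0 -1 0 0 0 0 40" --pt "0 -1 0 0 0 0 40" --pt "0 -1 0 0 0 0 40" --pt "0 -1 0 0 0 0 40" --pt "0 -1 0 0 0 0 40" --pt "0 -1 0 0 0 0 40" --pt "0 0 0 0 0 0 40" --pt "0 0 0 0 0 0 40" --pt "0 0 0 0 0 0 40" --pt "0 0 0 0 0 0 40"

```text
t: 73.2
tool_pos: [0.5728, -0.1254, 0.2572]
orientation: [1.01, 2.171, -0.419]
force: [0.4, -0.4, -1.1]
opening: 0.054
gripper_force: 20.0
```

```bash
python3 - <<'E'
from h import *
go(LOAD+[0,0,.0425],plR(),0,"place"); print(read_state()["q"].round(2),read_state()["opening"])
E
```

```text
place shift [ 5.13 -0.05  5.24] turn [0.02 0.02 0.01]
   yaw now 130.1 -> 130.0 tilt z now [ 0.457 -0.542 -0.706] -> [ 0.455 -0.542 -0.707] T [ 0.5734 -0.1278  0.0738] p [ 0.5728 -0.1254  0.2572]
[ 0.05 -0.35  2.08 -0.73  1.01 -0.37] 0.05403380347550804
```

Call:
move_arm --pt "0 0 0 0.49 -0.03 0.5 40" --pt "0 0 0 0.49 -0.02 0.5 40" --pt "0 0 0 0.49 0 0.5 40" --pt "0 0 0 0.49 0 0.5 40" --pt "0 0 0 0.49 0 0.5 40" --pt "0 0 0 0.49 0 0.5 40" --pt "0 0 0 0.49 0 0.5 40" --pt "0 0 0 0.49 0 0.5 40" --pt "0 0 0 0.49 0 0.5 40" --pt "0 0 0 0.49 0 0.5 40"

```text
t: 74.2
tool_pos: [0.5716, -0.1277, 0.0785]
orientation: [1.009, 2.174, -0.42]
force: [0.3, -0.4, -1.0]
opening: 0.0541
gripper_force: 20.0
```

Call:
move_arm --pt "0 0 0 0.05 0 0.05 40" --pt "0 0 0 0.05 0 0.05 40" --pt "0 0 0 0.05 0 0.05 40" --pt "0 0 0 0.05 0 0.05 40" --pt "0 0 0 0 0 0.01 40" --pt "0 0 0 0 0 0 40" --pt "0 0 0 0 0 0 40" --pt "0 0 0 0 0 0 40" --pt "0 0 0 0 0 0 40" --pt "0 0 0 0 0 0 40"

```text
t: 75.2
tool_pos: [0.5743, -0.1276, 0.076]
orientation: [1.007, 2.169, -0.418]
force: [-2.5, 1.4, 9.4]
opening: 0.0546
gripper_force: 20.0
```

Call:
move_arm --pt "0 0 0 0 0 0 62" --pt "0 0 0 0 0 0 70" --pt "0 0 0 0 0 0 76" --pt "0 0 0 0 0 0 80" --pt "0 0 0 0 0 0 80" --pt "0 0 0 0 0 -0.8 80" --pt "0 0 0 0 0 -0.9 80" --pt "0 0 0 0 0 -0.9 80" --pt "0 0 0 0 0 -0.9 80" --pt "0 0 0 0 0 -0.9 80"

```text
t: 76.2
tool_pos: [0.5214, -0.0675, 0.1513]
orientation: [1.008, 2.173, -0.42]
force: [0.0, 0.5, 0.5]
opening: 0.08
gripper_force: 0.0
```

Call:
move_arm --pt "0 0 0 -0.7 0 -0.7 80" --pt "0 0 0 -0.7 0 -0.7 80" --pt "0 0 0 -0.7 0 -0.7 80" --pt "0 0 0 -0.7 0 -0.7 80" --pt "0 0 0 -0.7 0 -0.7 80" --pt "0 0 0 -0.7 0 -0.7 80" --pt "0 1 0 0 0 0 60" --pt "0 1 0 0 0 0 60" --pt "0 1 0 0 0 0 60" --pt "0 1 0 0 0 0 60"

```text
t: 77.2
tool_pos: [0.5223, -0.0671, 0.3002]
orientation: [1.178, 2.542, -0.217]
force: [-0.4, -0.5, -1.0]
opening: 0.0603
gripper_force: 0.0
```

Call:
move_arm --pt "0 1 0 0 0 0 60" --pt "0 1 0 0 0 0 60" --pt "0 1 0 0 0 0 60" --pt "0 0.5 0 0 0 0 60" --pt "0 0 1 0 0 0 50" --pt "0 0 1 0 0 0 50" --pt "0 0 1 0 0 0 50" --pt "0 0 1 0 0 0 50" --pt "0 0 1 0 0 0 50" --pt "0 0 1 0 0 0 50"

```text
t: 78.2
tool_pos: [0.522, -0.0676, 0.2991]
orientation: [2.143, 2.296, -0.003]
force: [0.5, 0.1, -0.3]
opening: 0.0501
gripper_force: 0.0
```

Call:
move_arm --pt "0 0 1 0 0 0 50" --pt "0 0 1 0 0 0 50" --pt "0 0 1 0 0 0 50" --pt "0 0 1 0 0 0 50" --pt "0 0 0.2 0 0 0 50" --pt "0 0 0 0 0 0 50" --pt "0 0 0 0 0 0 50" --pt "0 0 0 0 0 0 50" --pt "0 0 0 0 0 0 50" --pt "0 0 0 0 0 0 50"

```text
t: 79.2
tool_pos: [0.5221, -0.0675, 0.2994]
orientation: [2.587, 1.779, -0.002]
force: [0.3, 0.5, -0.2]
opening: 0.0497
gripper_force: 0.0
```

```bash
python3 - <<'E'
from h import *
go(RING+[0,0,.08],ringR(69),0,"ring+80"); print(read_state()["q"].round(2))
for n in ("side","scene"):
    c=read_camera(n); P=pts(c); hsv=cv2.cvtColor(c["frame"],cv2.COLOR_RGB2HSV)
    m=((hsv[...,0]>=4)&(hsv[...,0]<=16)&(hsv[...,1]>90)&(hsv[...,2]>50)&(c["z_map"]>0)&(abs(P[...,0]-.57)<.05)&(abs(P[...,1]+.12)<.05)&(P[...,2]>.03)&(P[...,2]<.2)); q=P[m]; print(n,len(q),np.percentile(q,[1,50,99],0).round(3).tolist())
E
```

```text
ring+80 shift [-5.19  5.41  0.81] turn [0.01 0.02 0.  ]
   yaw now 69.0 -> 69.0 tilt z now [ 0.    -0.002 -1.   ] -> [ 0.  0. -1.] T [ 0.6018 -0.2372  0.2795] p [ 0.5221 -0.0675  0.2994]
[-0.22 -0.09  1.58 -0.    1.65  0.14]
side 687 [[0.545, -0.147, 0.038], [0.565, -0.106, 0.099], [0.595, -0.096, 0.127]]
scene 310 [[0.545, -0.15, 0.07], [0.579, -0.126, 0.121], [0.598, -0.098, 0.129]]
```

Orange is seated. This is the last index.

Call:
move_arm --pt "0 0 0 -0.65 0.676 0.1 50" --pt "0 0 0 -0.65 0.676 0.1 50" --pt "0 0 0 -0.65 0.676 0.1 50" --pt "0 0 0 -0.65 0.676 0.1 50" --pt "0 0 0 -0.65 0.676 0.1 50" --pt "0 0 0 -0.65 0.676 0.1 50" --pt "0 0 0 -0.65 0.676 0.1 50" --pt "0 0 0 -0.65 0.676 0.1 50" --pt "0 0 0 0 0 0 50" --pt "0 0 0 0 0 0 50"

```text
t: 80.3
tool_pos: [0.6015, -0.2375, 0.2793]
orientation: [2.589, 1.778, -0.002]
force: [-0.1, 0.2, -0.1]
opening: 0.05
gripper_force: 0.0
```

```bash
python3 - <<'E'
from h import *
go(RING,ringR(69),0,"ring")
E
```

```text
ring shift [0.02 0.01 3.19] turn [ 0.    0.02 -0.01]
   yaw now 69.0 -> 69.0 tilt z now [-0.001 -0.002 -1.   ] -> [ 0.  0. -1.] T [ 0.6018 -0.2372  0.1995] p [ 0.6015 -0.2375  0.2793]
```

Call:
move_arm --pt "0 0 0 0 0 0.6 50" --pt "0 0 0 0 0 0.6 50" --pt "0 0 0 0 0 0.6 50" --pt "0 0 0 0 0 0.6 50" --pt "0 0 0 0 0 0.5 50" --pt "0 0 0 0.02 0.01 0.26 50" --pt "0 0 0 0 0 0 5" --pt "0 0 0 0 0 0 5" --pt "0 0 0 0 0 0 5" --pt "0 0 0 0 0 0 5" --force 40

```text
t: 81.3
tool_pos: [0.6026, -0.2375, 0.2019]
orientation: [2.586, 1.777, -0.001]
force: [-0.6, -0.6, 0.4]
opening: 0.023
gripper_force: 0.0
```

Call:
move_arm --pt "0 0 0 0 0 0 5" --pt "0 0 0 0 0 0 5" --pt "0 0 0 0 0 0 5" --pt "0 0 0 0 0 0 5" --pt "0 0 0 0 0 0 5" --pt "0 0 0 0 0 -0.19 5" --pt "0 0 0 0 0 -0.19 5" --pt "0 0 0 0 0 -0.18 5" --pt "0 0 0 0 0 -0.02 5" --pt "0 0 0 0 0 0 5" --force 40

```text
t: 82.3
tool_pos: [0.6018, -0.2371, 0.2145]
orientation: [2.588, 1.779, -0.003]
force: [1.9, -1.9, -11.0]
opening: 0.0116
gripper_force: 39.9
```

Call:
move_arm --pt "0 0 0.5 0 0 0 5" --pt "0 0 1 0 0 0 5" --pt "0 0 1 0 0 0 5" --pt "0 0 1 0 0 0 5" --pt "0 0 1 0 0 0 5" --pt "0 0 1 0 0 0 5" --pt "0 0 1 0 0 0 5" --pt "0 0 1 0 0 0 5" --pt "0 0 1 0 0 0 5" --pt "0 0 1 0 0 0 5"

```text
t: 83.3
tool_pos: [0.6012, -0.2364, 0.214]
orientation: [3.125, 0.322, -0.004]
force: [-1.4, 1.0, -10.6]
opening: 0.0121
gripper_force: 40.0
```

Call:
move_arm --pt "0 0 1 0 0 0 5" --pt "0 0 1 0 0 0 5" --pt "0 0 0.5 0 0 0 5" --pt "0 0 0 0 0 0 5" --pt "0 0 0 0 0 0.2 5" --pt "0 0 0 0 0 0.2 5" --pt "0 0 0 0 0 0.13 5" --pt "0 0 0 0 0 0.05 5" --pt "0 0 0 0 0 0 5" --pt "0 0 0 0 0 0 5"

```text
t: 84.3
tool_pos: [0.6014, -0.2362, 0.2015]
orientation: [3.14, -0.078, -0.002]
force: [-6.4, 5.8, -1.7]
opening: 0.0118
gripper_force: 39.8
```

Call:
move_arm --pt "0 0 0 0 0 0 50" --pt "0 0 0 0 0 0 50" --pt "0 0 0 0 0 0 50" --pt "0 0 0 0 0 0 50" --pt "0 0 0 0 0 0 50" --pt "0 0 0 0 0 0 50" --pt "0 0 0 0 0 -0.8 60" --pt "0 0 0 0 0 -0.8 70" --pt "0 0 0 0 0 -0.8 80" --pt "0 0 0 0 0 -0.8 80"

```text
t: 85.3
tool_pos: [0.6021, -0.237, 0.2816]
orientation: [3.138, -0.082, 0.0]
force: [0.2, -0.2, 0.7]
opening: 0.0767
gripper_force: 0.0
```

```bash
python3 - <<'E'
from h import *
bar(); c=read_camera("side")
cv2.imwrite("pics/d9.png",cv2.resize(c["frame"][100:300,200:450,::-1],None,fx=3,fy=3))
c=read_camera("wrist"); save(c,"w9")
E
```

```text
bar top 0.2133780481660234 ((602.4002075195312, -235.31448364257812), (11.153365135192871, 49.620086669921875), 86.65359497070312)
```

View pics/d9.png

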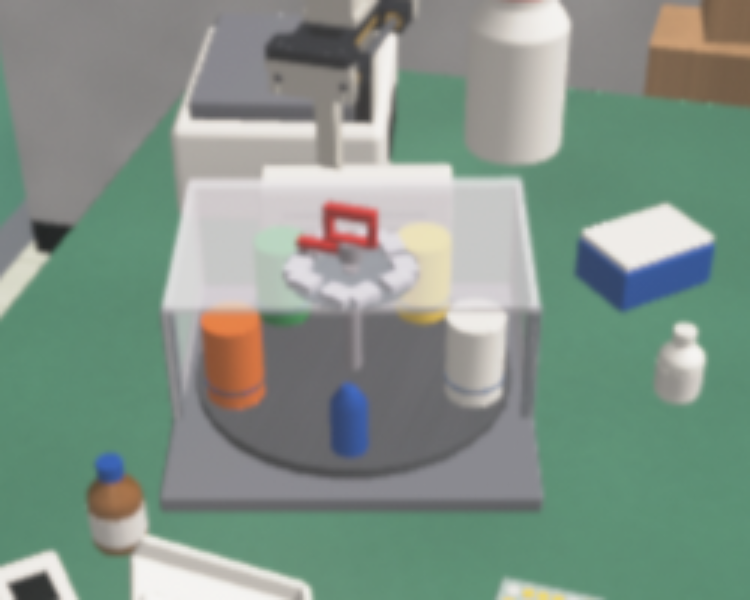

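View pics/w9.png

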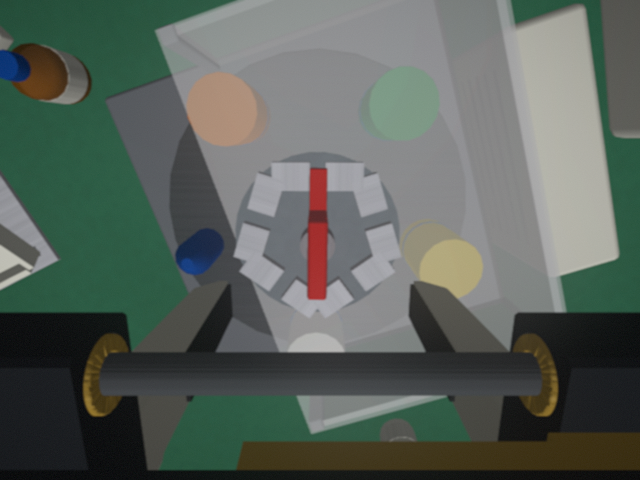

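All four beakers are under the hood: crop orange (234,355), green (283,275), yellow (424,270) and white (476,355). The front peg at (349,420) is empty, and the ring is home with its bar top at 0.2134, as at the start.

```bash
python3 -c "
from plant import close_job; print(close_job())"
```

```text
the job is handed in; nothing more can be done
None
```

The job is done and handed in: the white, yellow, green and orange beakers all stand on pegs under the hood, the open front is empty, and the ring is home in a notch, at 85 s of the 210 s allowed.

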